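Change over, latch and start the paint shaker

ROBOT

A 6-joint arm with a two-finger parallel gripper is mounted at the origin on the work surface. World frame = base frame: x ahead of the robot, y to its left, z up, the work surface at z = 0. Lengths are in mm, angles in rad, forces in N, time in s.
With the tool pointing down it reaches from about 350 to 775 mm from the base axis. Payload 7.3 kg.
Tool frame: the origin (TCP) lies at the very end of the fingers, on their centre line; the grasp point (between the pads) lies 19 mm behind it; z points along the fingers, y is the line along which they close (so a half turn about z gives the same grasp; the last joint's range is limited). The gripper opens to 92 mm and grips with 3 to 60 N. Pads are 19 mm wide; open, the fingers measure 130 mm over their backs; the gripper's body (75 mm by 190 mm) begins 47 mm behind the grasp point.
Start: joints at [1.075, 0.342, 1.524, -0, 1.275, -0.146], TCP at [179.909, 493.232, 226.741] pointing down, gripper open.
Joint ranges: [-2.53, 2.53], [-0.77, 2.02], [0.04, 2.7], [-1, 4.14], [0.28, 2.66], [-3.11, 3.11]. Speed limits (rad/s): [2.57, 2.57, 3.14, 3.14, 3.14, 3.14].

INTERFACE

Orientations are given as [roll, pitch, yaw] about the fixed x, y, z axes, in that order (R = Rz(yaw) Ry(pitch) Rx(roll)).
In Python, from plant import get_obs, optics, ticket, finder gives the robot as it stands.
- The arm moves only by the tool send_rows, never from a script. Its arguments are lists of equal length, an entry for each row: "offset": the shift along the tool's x, y, z scaled (see below), a list of three; "delta_rot": the turn, a rotation vector about the tool's x, y, z scaled (see below), a list of three. In form: {"offset": [[dx, dy, dz], ...], "delta_rot": [[rx, ry, rz], ...]}. A call has 1 to 8 rows; each row is the pose to reach, as a shift and turn from the pose commanded when the call began, along the tool's axes at that moment, turning the shorter way round; what a row does not reach only later rows make up. The controller multiplies each number of a shift by 120 mm and each number of a turn by 360 degrees. A row lasts 1/8 s, in which the tool goes at most 62.5 mm and 10.7 degrees, less where a joint would pass 70% of its speed; a pose out of reach is approached as far as the arm can. A call with a number of a shift or a turn outside -1 to 1 is refused whole. A call with a gripper value outside its range is refused whole. "grip" is the opening, from 0 (shut) to 1 (fully open), set as the call begins (left out, the last holds). The fingers move at their own pace and stop on an object; the grip force is fixed at half the most. Time passes only in rows, so rows that repeat a pose let the fingers close. It gives the time, the measured TCP pose, the force, the opening and the grip force at its end, in the units of the state.
- get_obs(): the state, without advancing time (a new reading comes with each control period).
- optics.capture(name): name is "scene" or "top" or "wrist"; returns the picture (400x640x3 uint8, red, green, blue); there is no depth.
- optics.get_calibration(name): a dict with "fx", "fy", "cx", "cy" (pixels), "world_from_camera" (4x4, takes a point from camera to world coordinates). Camera axes: x right, y down, z forward; pixel columns grow to the right and rows downward; lengths in mm; the calibration is good to about 2 mm. A picture is of the moment at which its call begins: read the wrist's pose just before it. get_calibration takes no time and is no camera call; for the wrist camera it gives the pose at the moment of the call.
- ticket.close_job(): hands the job in; it is judged then, once.
Trained networks look in the newest picture that a camera, given by its name, has taken for a name from the list of things; names that differ only in an ending like _2 or _b are one class to them, and where a whole thing is asked for, a point or a joint stands for the part that bears it (a point fixed in the world has none). Each returns a list of dicts, best first, with "confidence" (0 to 1); they miss things now and then, are a little off and sometimes report something else, mostly with a low value. They report only what shows in the picture. A call takes as long as a camera call. They do not tell look-alikes from the thing itself.
- finder.boxes_of(target, camera): "box" ([left, top, right, bottom] in pixels, round what is visible of it).
- finder.silhouettes(target, camera): "region" (400x640 bool, what is visible of it) and "box" ([left, top, right, bottom] in pixels, round what is visible of it).
- finder.pinpoint(target, camera): "uv" ([column, row] in pixels: a listed point, or the origin of a listed thing).
The state is a dict: "time": time; "joint_positions": joint angles; "dq": joint speeds; "tau": joint torques, N m; "tool_pos": TCP position; "tcp_rot": TCP orientation; "contact_force": force on the tool from outside, world axes, zero at the start; "moment": the same for the moment, N m; "grip_width": finger opening in mm; "finger_force": force on a finger pad.
Only numpy, scipy, OpenCV 4.12 (cv2) and the standard library are available. Lean on these libraries where they do the work, as an engineer would, in place of code of your own. Each camera call takes 0.05 s, during which the arm holds its last target. There are 200 camera calls.

TASK

Change the batch in the paint shaker: stand the finished white-lidded pots from its cradle in the black out-tray, and load every blue-lidded pot from the bench into the cradle, upright, one to a bay (any bays), leaving everything else on the bench in its place. Then swing the red keeper bar shut across the pots until it snaps home in its catch. Only then press the sunk green start button right down, gently, with the tip of the orange-handled pressing stick from the wooden stand; finally put the stick back upright in its stand, all the way in, and let go.

Things in the scene. Friction and masses are not known exactly. Their poses are not given: they have to be found in the camera images.
- pot1: squat sample pot with a bright blue lid, still to be shaken, on the bench at the start: upright cylinder 62 mm across and 62 mm tall with straight sides (lid 20 mm tall, same width), about 200 g; origin at the centre of its underside, z up its axis. Sometimes absent (None from the start)
- pot2: squat sample pot with a bright blue lid, still to be shaken, on the bench at the start: upright cylinder 62 mm across and 62 mm tall with straight sides (lid 20 mm tall, same width), about 200 g; origin at the centre of its underside, z up its axis. Sometimes absent (None from the start)
- pot3: squat sample pot with a bright blue lid, still to be shaken, on the bench at the start: upright cylinder 62 mm across and 62 mm tall with straight sides (lid 20 mm tall, same width), about 200 g; origin at the centre of its underside, z up its axis. Sometimes absent (None from the start)
- pot4: squat sample pot with a bright blue lid, still to be shaken, on the bench at the start: upright cylinder 62 mm across and 62 mm tall with straight sides (lid 20 mm tall, same width), about 200 g; origin at the centre of its underside, z up its axis. Sometimes absent (None from the start)
- done1: squat sample pot with a white lid, already shaken, in a bay of the cradle at the start: upright cylinder 62 mm across and 62 mm tall with straight sides (lid 20 mm tall, same width), about 200 g; origin at the centre of its underside, z up its axis. Sometimes absent (None from the start)
- done2: squat sample pot with a white lid, already shaken, in a bay of the cradle at the start: upright cylinder 62 mm across and 62 mm tall with straight sides (lid 20 mm tall, same width), about 200 g; origin at the centre of its underside, z up its axis. Sometimes absent (None from the start)
- done3: squat sample pot with a white lid, already shaken, in a bay of the cradle at the start: upright cylinder 62 mm across and 62 mm tall with straight sides (lid 20 mm tall, same width), about 200 g; origin at the centre of its underside, z up its axis. Sometimes absent (None from the start)
- shaker: bench orbital paint shaker, fixed, 220 mm deep (x), 470 mm wide (y), front to its -x; origin at its underside. A row of four bays along its y on a deck 95 mm above the bench; 35 mm behind the back rail a motor housing 125 mm tall; at the -y end a grey console 110 mm tall with the start button. The cradle is open in front (-x), where the bar closes it; its rails stand 20 mm above the deck
- bay1 (a point): centre of the floor (on the deck, 95 mm above the bench) of the bay next to the console; axes as the shaker's. bay2 and bay3 follow at a pitch of 76 mm along +y, then bay4. A bay is 72 mm wide along y between ribs 4 mm thick and 10 mm high; along x a centred pot has 4 mm of play to the back rail (+x) and 5 mm to the shut bar (-x)
- bay4 (a point): centre of the floor of the bay next to the bar's hinge, 228 mm from bay1; axes as the shaker's
- bar (a joint): keeper bar's angle in rad: 0 = shut along the front of the row; grows to 0.9 as its free end swings out to the shaker's -x. It stays where it is left (light friction); over the last 0.06 rad its nose rides over a sprung ball (about 5 N at the nose, stiffest at 0.03 to 0.05), then snaps home against a stop at 0 and is held there
- bar_hinge (a point): on the bar's vertical hinge axis at the bar's mid height, 108 mm above the bench, axes as the shaker's; shut, the bar runs from here 322 mm along the shaker's -y. Red flat bar 8 mm thick, 14 mm tall (101 to 115 mm above the bench), steel nose 12 mm across at its free end; the hinge post is 20 mm across and reaches 120 mm
- bar_grip (a point): on the bar's black upright grip post (18 mm across, 36 mm in front of the bar's mid-line, 290 mm from the hinge, top 168 mm above the bench); this point is 148 mm above the bench; axes turn with the bar: y along it to the hinge, -x out of its front. Pinch or push the post, or push the bar's front face
- start (a joint): start button's travel in m: 0 = up, 0.006 = right down against a slightly soft stop; a spring pushes back with 1.5 N at first and 5 N right down; it springs up again when let go
- button_well (a point): centre of the mouth of the start button's well (green ring 33 mm across) in the level top of the console, 110 mm above the bench, axes as the shaker's. The well is 21 mm across; the green button's top (17 mm across) lies 8 mm below the mouth and goes down 6 mm more; only the stick's tip fits in
- stick: pressing stick, 140 mm long, 60 g, upright in the stand: steel shaft 9 mm across, 60 mm long; above it a black collar 34 mm across, 5 mm thick; then an orange handle 20 x 20 mm square, 75 mm long. Origin at the tip (lower end), z up along it, x and y square to the handle's faces; grip it about 105 mm above the tip. Home in the stand its tip is 5 mm above the bench
- stand_hole (a point): centre of the mouth of the hole in the stick's wooden stand (fixed block 80 x 80 mm, 65 mm tall), 65 mm above the bench: 21 mm across, 62 mm deep, 3 mm chamfer; the stick's collar rests on the stand's top when it is home
- tray_floor (a point): centre of the floor, 4 mm above the bench, of the black out-tray (fixed, 170 mm along its x by 90 mm, walls 4 mm thick, 14 mm high): room for two pots side by side along x, 40 mm either way from this point
- sponge: yellow sponge 75 x 115 x 45 mm, leave alone; origin under its centre
- sprayer: white spray bottle with a lime trigger, 84 mm across, 240 mm tall, leave alone; origin under its centre
- brush: paint brush lying down, about 220 mm long along its x, 52 mm wide, 25 mm tall, leave alone; origin near its middle, at bench height
- scraper: blue-handled scraper lying down, 185 mm long along its x, 70 mm wide, 20 mm tall, leave alone; origin near its middle
- tin: paint tin 100 mm across, 115 mm tall, leave alone; origin under its centre
Mind the look-alikes: they are no part of the job. Leave any turquoise look-alike of the stick alone.

How it is judged (in metres and radians):
On the way, in this order (a step that is already met when the one before it is completed fails the run):
1. every blue-lidded pot stands upright in a bay of the cradle and every white-lidded pot in the out-tray (angle between each of pot1, pot2, pot3, pot4, done1, done2, done3's own z axis and vertical below 0.1 rad and x of pot1 in the frame of bay1 between -0.025 and 0.012 m and y of pot1 in the frame of bay1 between -0.015 and 0.243 m and z of pot1 in the frame of bay1 between -0.005 and 0.005 m and x of pot2 in the frame of bay1 between -0.025 and 0.012 m and y of pot2 in the frame of bay1 between -0.015 and 0.243 m and z of pot2 in the frame of bay1 between -0.005 and 0.005 m and x of pot3 in the frame of bay1 between -0.025 and 0.012 m and y of pot3 in the frame of bay1 between -0.015 and 0.243 m and z of pot3 in the frame of bay1 between -0.005 and 0.005 m and x of pot4 in the frame of bay1 between -0.025 and 0.012 m and y of pot4 in the frame of bay1 between -0.015 and 0.243 m and z of pot4 in the frame of bay1 between -0.005 and 0.005 m and x of done1 in the frame of tray_floor between -0.055 and 0.055 m and y of done1 in the frame of tray_floor between -0.018 and 0.018 m and z of done1 in the frame of tray_floor between -0.005 and 0.005 m and x of done2 in the frame of tray_floor between -0.055 and 0.055 m and y of done2 in the frame of tray_floor between -0.018 and 0.018 m and z of done2 in the frame of tray_floor between -0.005 and 0.005 m and x of done3 in the frame of tray_floor between -0.055 and 0.055 m and y of done3 in the frame of tray_floor between -0.018 and 0.018 m and z of done3 in the frame of tray_floor between -0.005 and 0.005 m), for 0.2 s.
2. the keeper bar is shut home in its catch with all the pots in their places (all of step 1 and value of joint bar below 0.015 rad), for 0.2 s.
3. the start button is pressed right down by the stick, with the bar shut (value of joint bar below 0.015 rad and value of joint start above 0.0045 m and contact force between stick and start above 1 N), for 0.1 s.
At the end, for the whole second after the job is handed in: blue-lidded pots upright (0.1 rad) at rest on the bay floors (12 mm from the row's centre line), white ones so on the out-tray's floor; bar shut within 0.015 rad; button up (under 1 mm); stick at rest in its stand, upright (0.1 rad), collar within 5 mm of the stand's top (angle between each of pot1, pot2, pot3, pot4, done1, done2, done3, stick's own z axis and vertical below 0.1 rad and x of pot1 in the frame of bay1 between -0.012 and 0.012 m and y of pot1 in the frame of bay1 between -0.015 and 0.243 m and z of pot1 in the frame of bay1 between -0.005 and 0.005 m and x of pot2 in the frame of bay1 between -0.012 and 0.012 m and y of pot2 in the frame of bay1 between -0.015 and 0.243 m and z of pot2 in the frame of bay1 between -0.005 and 0.005 m and x of pot3 in the frame of bay1 between -0.012 and 0.012 m and y of pot3 in the frame of bay1 between -0.015 and 0.243 m and z of pot3 in the frame of bay1 between -0.005 and 0.005 m and x of pot4 in the frame of bay1 between -0.012 and 0.012 m and y of pot4 in the frame of bay1 between -0.015 and 0.243 m and z of pot4 in the frame of bay1 between -0.005 and 0.005 m and x of done1 in the frame of tray_floor between -0.055 and 0.055 m and y of done1 in the frame of tray_floor between -0.018 and 0.018 m and z of done1 in the frame of tray_floor between -0.005 and 0.005 m and x of done2 in the frame of tray_floor between -0.055 and 0.055 m and y of done2 in the frame of tray_floor between -0.018 and 0.018 m and z of done2 in the frame of tray_floor between -0.005 and 0.005 m and x of done3 in the frame of tray_floor between -0.055 and 0.055 m and y of done3 in the frame of tray_floor between -0.018 and 0.018 m and z of done3 in the frame of tray_floor between -0.005 and 0.005 m and linear speed of each of pot1, pot2, pot3, pot4, done1, done2, done3, stick below 0.02 m/s and value of joint bar below 0.015 rad and value of joint start below 0.001 m and z of stick in the frame of stand_hole below -0.055 m and horizontal distance between stick and stand_hole below 0.012 m); the robot touches nothing.
It fails at once if the start button is pressed while the keeper bar is not shut (value of joint start above 0.002 m and value of joint bar above 0.03 rad).
It fails at once if the stick is driven against the button with more than 40 N (contact force between stick and start above 40 N).
It fails at once if the sponge, spray bottle, brush, scraper or tin is moved more than 50 mm from its place (distance of any of sponge, sprayer, brush, scraper, tin from where it was at the start of the episode above 0.05 m).
Of done1, done2, done3 only 1 to 2 are there at a start; the rules pass over those that are not, and their reading is None.
Of pot1, pot2, pot3, pot4 only 3 to 4 are there at a start; the rules pass over those that are not, and their reading is None.
At some moment in a run one of pot1, pot2, pot3, pot4, done1, done2, done3 may be knocked a few centimetres aside while the robot is not near it.
It also fails if it takes over 210 s, if anything falls off the work surface, if the arm or the gripper's body presses on something with over 40 N, if the wrist force passes 120 N, or if a joint passes its speed limit or range.

## Working session

There is one attempt and no reset: what is moved stays moved. The work goes in short steps, Python scripts to look and compute and a tool call to move; the robot and the scene stay as the last step left them, time stands still between calls to the robot, and variables do not carry over. Pictures are saved under pics/ and viewed, at most 14 in all, crops included, and the job is handed in when it is done.

Besides the shell and the picture viewer there is one more tool, called after "Call:" as a command line: name --argument value ..., lists and objects as JSON in quotes. send_rows: Moves the arm, as the interface text tells. Its arguments: {"type":"object","properties":{"offset":{"type":"array"},"delta_rot":{"type":"array"},"grip":{"type":"number"}},"required":["offset","delta_rot"]}

```bash
ls; mkdir -p pics; python3 - <<'E'
from plant import get_obs, optics, finder
import cv2
o=get_obs(); print(o)
for n in ("scene","top"):
    im=optics.capture(n); cv2.imwrite(f"pics/{n}0.png",im[:,:,::-1])
    c=optics.get_calibration(n); print(n,c)
E
```

```text
pics
{'time': 0.0, 'joint_positions': array([ 1.07499015e+00,  3.42707786e-01,  1.52501130e+00,  1.59237281e-05,
        1.27540513e+00, -1.46000486e-01]), 'dq': array([-8.45949099e-04, -1.44183567e-03,  3.73382132e-05,  1.45408761e-03,
        8.83223749e-04,  8.34258997e-05]), 'tau': array([-1.30177123e-03, -4.31227720e+01, -2.44212806e+01,  7.16271345e-02,
        5.60293312e-02, -1.40899874e-04]), 'tool_pos': array([179.70488736, 492.8536731 , 226.05471556]), 'tcp_rot': array([-3.14007960e+00, -2.37880526e-04,  2.79178214e+00]), 'contact_force': array([ 0.33651003, -0.04309012, -0.70047299]), 'moment': array([-0.03181584,  0.05553909,  0.0317137 ]), 'finger_force': 0.0, 'grip_width': 91.58230398118805}
scene {'fx': 374.56917533236043, 'fy': 374.56917533236043, 'cx': 322.970934612197, 'cy': 202.69077323519497, 'world_from_camera': array([[-8.75881079e-01,  4.30085831e-01, -2.18765886e-01,
         7.43230408e+02],
       [ 4.82296775e-01,  7.66313096e-01, -4.24445590e-01,
         3.66595453e+02],
       [-1.49048710e-02, -4.77273943e-01, -8.78628151e-01,
         9.51568310e+02],
       [ 0.00000000e+00,  0.00000000e+00,  0.00000000e+00,
         1.00000000e+00]])}
top {'fx': 386.33752664092424, 'fy': 386.33752664092424, 'cx': 319.93388704004525, 'cy': 195.63461138374888, 'world_from_camera': array([[-2.69539201e-02, -9.91792214e-01,  1.24986758e-01,
         3.79813672e+02],
       [-9.99598172e-01,  2.78387948e-02,  5.33825150e-03,
        -6.23214950e+01],
       [-8.77391700e-03, -1.24792648e-01, -9.92144049e-01,
         1.34191740e+03],
       [ 0.00000000e+00,  0.00000000e+00,  0.00000000e+00,
         1.00000000e+00]])}
```

View pics/scene0.png

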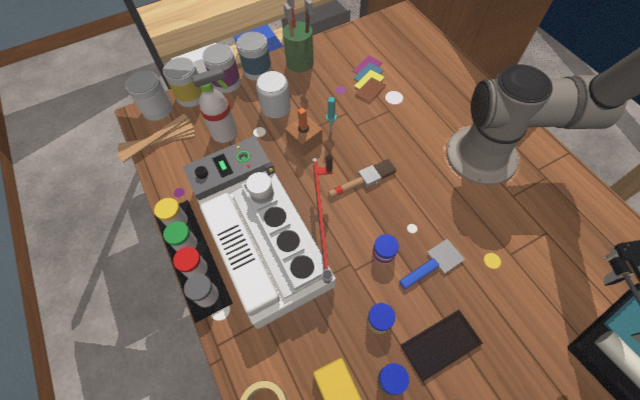

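View pics/top0.png

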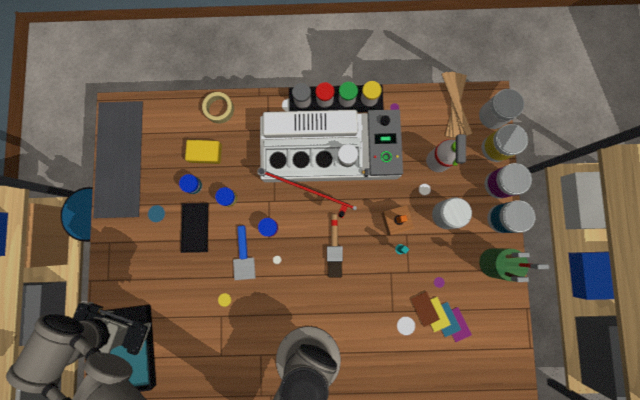

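The pictures show three blue pots (top view: 190,184; 225,197; 268,227), one white pot in bay1 (347,155), the tray at (194,227), the stick at (401,219) in its stand, and the open bar from (263,174) to (352,208). The turquoise look-alike is at (403,250).

```bash
cat > h.py <<'E'
import numpy as np, cv2
from plant import get_obs, optics, finder
from scipy.spatial.transform import Rotation as R
def ray(cam,uv):
    c=optics.get_calibration(cam);T=c["world_from_camera"]
    return T[:3,3],T[:3,:3]@np.array([(uv[0]-c["cx"])/c["fx"],(uv[1]-c["cy"])/c["fy"],1.])
def onz(cam,uv,z):
    o,d=ray(cam,uv); return (o+d*(z-o[2])/d[2])[:2]
def proj(cam,p):
    c=optics.get_calibration(cam);T=c["world_from_camera"]
    q=T[:3,:3].T@(np.asarray(p,float)-T[:3,3]); return np.array([c["fx"]*q[0]/q[2]+c["cx"],c["fy"]*q[1]/q[2]+c["cy"]])
def blobs(cam,im,lo,hi,z,amin=40):
    """centres of HSV colour blobs on plane z"""
    hsv=cv2.cvtColor(im,cv2.COLOR_RGB2HSV); m=cv2.inRange(hsv,lo,hi)
    n,l,s,ce=cv2.connectedComponentsWithStats(m)
    return [(onz(cam,ce[i],z).round(1),s[i,4],ce[i].round(1)) for i in range(1,n) if s[i,4]>=amin]
def move(x,y,z,yaw,o=None):
    """offset & delta_rot in send_rows units, tool down, yaw of tool y axis line (mod pi)"""
    o=o or get_obs(); A=R.from_euler('xyz',o["tcp_rot"]); 
    B=R.from_euler('xyz',[np.pi,0,yaw])
    d=A.inv().apply(np.array([x,y,z])-o["tool_pos"])/120
    r=(A.inv()*B).as_rotvec()/(2*np.pi)
    return d.round(4),r.round(4)
E
python3 - <<'E'
from h import *
H={"button_well":110,"bay1":95,"bay4":95,"bar_hinge":108,"bar_grip":148,"stand_hole":65,"tray_floor":4,"pot1":0,"done1":95,"stick":5}
for cam in("top","scene"):
    im=optics.capture(cam)
    for t,z in H.items():
        r=finder.pinpoint(t,cam)
        print(cam,t,[(onz(cam,k["uv"],z).round(1).tolist(),round(k["confidence"],2)) for k in r[:5]])
    print(blobs(cam,im,(112,120,60),(125,255,255),62))
E
```

```text
top button_well [([659.9, -272.0], 0.95), ([444.0, 108.5], 0.69)]
top bay1 [([657.6, -145.0], 0.85), ([661.8, 79.9], 0.56)]
top bay4 [([657.6, -145.0], 0.85), ([661.8, 79.9], 0.56)]
top bar_hinge [([624.5, 129.7], 0.83)]
top bar_grip [([477.8, -113.6], 0.94)]
top stand_hole [([458.9, -318.0], 0.82)]
top tray_floor [([448.1, 375.3], 0.77), ([642.5, 155.0], 0.52), ([710.2, 339.6], 0.37)]
top pot1 [([595.4, 383.1], 0.84), ([437.8, 120.4], 0.72), ([547.6, 262.0], 0.57)]
top done1 [([655.8, -438.1], 0.6)]
top stick [([464.9, -309.1], 0.59), ([356.3, -307.0], 0.52)]
[(array([596.1, 385.5]), np.int32(285), array([188.4, 183.1])), (array([548.4, 263.7]), np.int32(275), array([224.5, 196.1])), (array([442.7, 122.3]), np.int32(275), array([267. , 226.6]))]
scene button_well [([662.4, -272.3], 0.78)]
scene bay1 [([647.1, -152.4], 0.9), ([658.0, 73.5], 0.79)]
scene bay4 [([647.1, -152.4], 0.9), ([658.0, 73.5], 0.79)]
scene bar_hinge [([618.6, 136.8], 0.66), ([381.8, 236.3], 0.18)]
scene bar_grip [([455.9, -115.7], 0.75), ([576.1, 278.9], 0.45)]
scene stand_hole [([456.4, -320.2], 0.75)]
scene tray_floor [([450.1, 378.6], 0.84)]
scene pot1 [([436.8, 112.2], 0.95), ([599.9, 385.3], 0.79), ([537.9, 266.1], 0.78)]
scene done1 [([663.1, -152.9], 0.93)]
scene stick [([352.9, -306.8], 0.8), ([443.5, -341.4], 0.78), ([708.3, 347.3], 0.5), ([547.9, 262.4], 0.38)]
[(array([ 365. , -744.5]), np.int32(264), array([269.3,  37.4])), (array([442.6, 124.5]), np.int32(445), array([386., 246.])), (array([411.8, 223. ]), np.int32(394), array([418.9, 273.1])), (array([548.4, 265.6]), np.int32(570), array([381.4, 316.5])), (array([596.4, 388.2]), np.int32(713), array([393.9, 378.6]))]
```

Call:
send_rows --offset '[[-0.2,-0.1,0],[-0.4,-0.2,0],[-0.6,-0.3,0],[-0.855,-0.398,0],[-0.855,-0.398,0],[-0.855,-0.398,0],[-0.855,-0.398,0],[-0.855,-0.398,0]]' --delta_rot '[[0,0,0.028],[0,0,0.056],[0,0,0.084],[0,0,0.112],[0,0,0.14],[0,0,0.168],[0,0,0.1943],[0,0,0.1943]]' --grip 1

```text
time: 2.2
tool_pos: [260.0, 413.2, 226.8]
tcp_rot: [3.141, -0.0, 1.572]
contact_force: [0.1, 0.2, 0.3]
grip_width: 91.7
finger_force: 0.0
```

Call:
send_rows --offset '[[-0.3,0.24,-0.07],[-0.62,0.47,-0.14],[-0.923,0.708,-0.217]]' --delta_rot '[[0,0,0],[0,0,0],[0,0,0]]'

```text
time: 2.58
tool_pos: [345.5, 301.4, 253.1]
tcp_rot: [3.141, -0.0, 1.576]
contact_force: [0.9, 0.4, 0.3]
grip_width: 91.7
finger_force: 0.0
```

Call:
send_rows --offset '[[-0.3,0.24,-0.07],[-0.62,0.47,-0.14],[-0.923,0.708,-0.217]]' --delta_rot '[[0,0,0],[0,0,0],[0,0,0]]'

```text
time: 2.95
tool_pos: [430.6, 190.4, 279.2]
tcp_rot: [3.141, -0.0, 1.575]
contact_force: [1.5, 0.6, 0.5]
grip_width: 91.7
finger_force: 0.0
```

Call:
send_rows --offset '[[-0.3,0.24,-0.07],[-0.62,0.47,-0.14],[-0.923,0.708,-0.217]]' --delta_rot '[[0,0,0],[0,0,0],[0,0,0]]'

```text
time: 3.32
tool_pos: [515.6, 79.6, 305.2]
tcp_rot: [3.141, -0.0, 1.575]
contact_force: [-0.7, 1.0, -0.2]
grip_width: 92.3
finger_force: 0.0
```

Call:
send_rows --offset '[[-0.3,0.24,-0.07],[-0.62,0.47,-0.14],[-0.923,0.708,-0.217],[-0.923,0.708,-0.217]]' --delta_rot '[[0,0,0],[0,0,0],[0,0,0],[0,0,0]]'

```text
time: 3.82
tool_pos: [601.2, -32.4, 330.2]
tcp_rot: [-3.142, 0.0, 1.571]
contact_force: [-1.0, 0.9, -1.4]
grip_width: 92.1
finger_force: 0.0
```

```bash
python3 - <<'E'
from h import *
o=get_obs(); print(o["time"],o["tool_pos"],o["tcp_rot"],o["joint_positions"].round(3))
im=optics.capture("wrist"); cv2.imwrite("pics/w1.png",im[:,:,::-1]); print(optics.get_calibration("wrist"))
for t,z in {"button_well":110,"bay1":95,"bar_hinge":108,"bar_grip":148,"stand_hole":65,"done1":95}.items():
    print(t,[(onz("wrist",k["uv"],z).round(1).tolist(),np.round(k["uv"]).tolist(),round(k["confidence"],2)) for k in finder.pinpoint(t,"wrist")[:4]])
E
```

```text
3.825 [601.15707759 -32.43358707 330.19061272] [-3.14159227e+00  4.39779090e-04  1.57112588e+00] [-0.181  0.441  1.093 -0.     1.608 -0.181]
{'fx': 331.1552740062715, 'fy': 331.1552740062715, 'cx': 320.56139818559194, 'cy': 203.7678315888506, 'world_from_camera': array([[ 9.99998601e-01,  1.66825577e-03, -1.24832136e-04,
         6.01023033e+02],
       [ 1.58603609e-03, -9.69154972e-01, -2.46447001e-01,
         3.52840027e+01],
       [-5.32118317e-04,  2.46446458e-01, -9.69156262e-01,
         4.88865709e+02],
       [ 0.00000000e+00,  0.00000000e+00,  0.00000000e+00,
         1.00000000e+00]])}
button_well []
bay1 [([658.4, 86.8], [373.0, 74.0], 0.85)]
bar_hinge [([617.9, 137.5], [338.0, 20.0], 0.97)]
bar_grip []
stand_hole []
done1 [([658.3, -146.5], [365.0, 266.0], 0.95), ([655.1, 86.1], [370.0, 75.0], 0.39)]
```

View pics/w1.png

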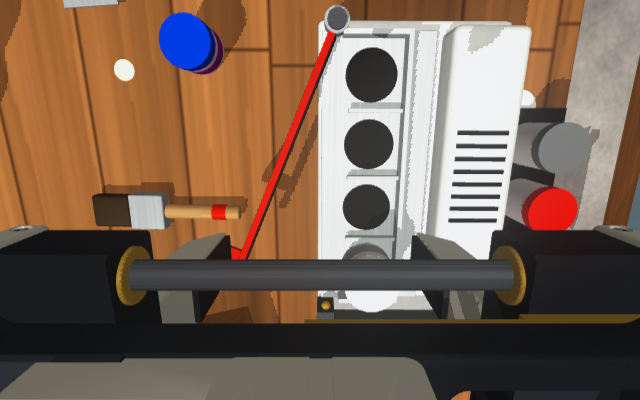

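The wrist view shows the dark bay discs at about (371,75), (368,145) and (366,207), the hinge at (337,20) and the white pot under the gripper. Next I'll fit the row from the discs in all the cameras.

```bash
python3 - <<'E'
from h import *
import cv2
w=cv2.imread("pics/w1.png")[:,:,::-1].copy()
for cam,im,box in(("wrist",w,(335,40,402,235)),("top",cv2.imread("pics/top0.png")[:,:,::-1].copy(),(268,148,336,170)),("scene",cv2.imread("pics/scene0.png")[:,:,::-1].copy(),(260,200,320,284))):
    g=im.max(2); m=np.zeros_like(g); x0,y0,x1,y1=box
    m[y0:y1,x0:x1]=(g[y0:y1,x0:x1]<75)
    n,l,s,c=cv2.connectedComponentsWithStats(m)
    print(cam,[(onz(cam,(s[i,0]+s[i,2]/2-.5,s[i,1]+s[i,3]/2-.5),95).round(1).tolist(),onz(cam,c[i],95).round(1).tolist(),s[i].tolist()) for i in range(1,n) if s[i,4]>60])
im=optics.capture("top"); 
hsv=cv2.cvtColor(im,cv2.COLOR_RGB2HSV)
print(blobs("top",im,(35,120,80),(75,255,255),110,15))
im=optics.capture("scene"); print(blobs("scene",im,(35,120,80),(75,255,255),110,15))
E
```

```text
wrist [([656.6, 86.3], [656.6, 86.2], [346, 48, 51, 54, 2163]), ([656.7, 9.5], [656.5, 9.8], [345, 120, 48, 49, 1847]), ([655.9, -67.2], [656.4, -66.9], [343, 185, 46, 45, 1606])]
top [([659.7, -72.3], [659.2, -71.4], [316, 151, 17, 16, 208]), ([660.8, 80.9], [659.9, 80.4], [270, 152, 16, 16, 205]), ([658.6, 5.1], [659.2, 4.7], [293, 152, 16, 16, 205])]
scene [([658.1, -71.4], [657.4, -72.4], [264, 208, 22, 19, 311]), ([658.3, 4.2], [657.9, 4.1], [277, 231, 22, 21, 340]), ([657.1, 80.0], [658.1, 80.2], [291, 256, 23, 22, 382])]
[(array([ 885. , -158.5]), np.int32(271), array([348. ,  90.4])), (array([ 718.8, -273.8]), np.int32(50), array([385.1, 138. ])), (array([ 688.5, -496.4]), np.int32(22), array([453.9, 145.1])), (array([ 658. , -272.5]), np.int32(70), array([385.6, 156.3]))]
[(array([ 604.4, -562.6]), np.int32(32), array([221.9,  83.6])), (array([ 651.6, -572.1]), np.int32(78), array([206.5,  87.2])), (array([ 716.1, -276.7]), np.int32(50), array([222.2, 164.8])), (array([ 891.4, -143.2]), np.int32(463), array([175.7, 233. ]))]
```

Call:
send_rows --offset '[[-0.3,0.15,0.2],[-0.6,0.3,0.4],[-0.985,0.488,0.6],[-0.985,0.488,0.9],[-0.985,0.488,0.9]]' --delta_rot '[[0,0,0],[0,0,0],[0,0,0],[0,0,0],[0,0,0]]' --grip 0.85

```text
time: 4.9
tool_pos: [656.9, -147.6, 219.5]
tcp_rot: [-3.135, -0.003, 1.571]
contact_force: [-1.1, 0.3, 0.7]
grip_width: 78.4
finger_force: 0.0
```

Call:
send_rows --offset '[[0,0,0.25],[0,0,0.5],[0,0,0.7],[0,0,0.83],[0,0,0.83],[0,0,0.83]]' --delta_rot '[[0,0,0],[0,0,0],[0,0,0],[0,0,0],[0,0,0],[0,0,0]]'

```text
time: 5.65
tool_pos: [659.2, -148.0, 125.0]
tcp_rot: [3.139, 0.001, 1.571]
contact_force: [0.2, -0.2, 1.7]
grip_width: 77.9
finger_force: 0.0
```

Call:
send_rows --offset '[[0,0,0],[0,0,0],[0,0,0],[0,0,0],[0,0,0]]' --delta_rot '[[0,0,0],[0,0,0],[0,0,0],[0,0,0],[0,0,0]]' --grip 0.55

```text
time: 6.28
tool_pos: [658.6, -148.1, 124.0]
tcp_rot: [3.141, 0.0, 1.571]
contact_force: [-1.1, 0.0, 6.2]
grip_width: 61.8
finger_force: 30.0
```

Call:
send_rows --offset '[[0,0,-0.25],[0,0,-0.6],[0,0,-0.9],[0,0,-0.9]]' --delta_rot '[[0,0,0],[0,0,0],[0,0,0],[0,0,0]]'

```text
time: 6.78
tool_pos: [659.6, -148.3, 234.0]
tcp_rot: [3.136, 0.002, 1.571]
contact_force: [-0.2, 0.9, -1.4]
grip_width: 61.7
finger_force: 30.0
```

Call:
send_rows --offset '[[0.25,-0.1,0],[0.55,-0.22,0],[0.875,-0.349,0]]' --delta_rot '[[0,0,0],[0,0,0],[0,0,0]]'

```text
time: 7.15
tool_pos: [615.1, -42.0, 228.5]
tcp_rot: [-3.138, -0.001, 1.57]
contact_force: [0.1, 1.5, -1.7]
grip_width: 61.8
finger_force: 30.0
```

Call:
send_rows --offset '[[0.3,-0.12,0],[0.6,-0.23,0],[0.875,-0.349,0]]' --delta_rot '[[0,0,0],[0,0,0],[0,0,0]]'

```text
time: 7.52
tool_pos: [573.1, 63.3, 228.9]
tcp_rot: [-3.138, -0.0, 1.571]
contact_force: [0.5, 0.5, -1.8]
grip_width: 61.4
finger_force: 30.0
```

Call:
send_rows --offset '[[0.3,-0.12,0],[0.6,-0.23,0],[0.875,-0.349,0]]' --delta_rot '[[0,0,0],[0,0,0],[0,0,0]]'

```text
time: 7.9
tool_pos: [531.2, 168.1, 229.0]
tcp_rot: [-3.138, 0.0, 1.571]
contact_force: [0.3, -0.2, -1.8]
grip_width: 61.5
finger_force: 30.0
```

Call:
send_rows --offset '[[0.3,-0.12,0],[0.6,-0.23,0],[0.875,-0.349,0]]' --delta_rot '[[0,0,0],[0,0,0],[0,0,0]]'

```text
time: 8.28
tool_pos: [489.4, 272.9, 229.0]
tcp_rot: [-3.138, 0.001, 1.571]
contact_force: [0.2, -0.1, -2.4]
grip_width: 62.1
finger_force: 30.0
```

Call:
send_rows --offset '[[0.3,-0.12,0],[0.6,-0.23,0],[0.875,-0.349,0],[0.875,-0.349,0]]' --delta_rot '[[0,0,0],[0,0,0],[0,0,0],[0,0,0]]'

```text
time: 8.78
tool_pos: [446.9, 378.5, 228.8]
tcp_rot: [-3.138, 0.001, 1.574]
contact_force: [0.1, -0.8, -1.6]
grip_width: 61.3
finger_force: 30.0
```

Call:
send_rows --offset '[[0,0,0.4],[0,0,0.7],[0,0,1.0]]' --delta_rot '[[0,0,0],[0,0,0],[0,0,0]]'

```text
time: 9.15
tool_pos: [448.4, 375.5, 108.6]
tcp_rot: [-3.14, 0.002, 1.57]
contact_force: [-0.6, 0.7, -1.9]
grip_width: 61.3
finger_force: 30.0
```

Call:
send_rows --offset '[[0,0,0.25],[0,0,0.45],[0,0,0.56],[0,0,0.65],[0,0,0.65],[0,0,0.65]]' --delta_rot '[[0,0,0],[0,0,0],[0,0,0],[0,0,0],[0,0,0],[0,0,0]]'

```text
time: 9.9
tool_pos: [449.3, 377.1, 33.7]
tcp_rot: [3.141, -0.001, 1.571]
contact_force: [0.3, -0.2, -2.4]
grip_width: 61.5
finger_force: 30.0
```

Call:
send_rows --offset '[[0,0,0],[0,0,0],[0,0,-0.2],[0,0,-0.5],[0,0,-0.835],[0,0,-0.835]]' --delta_rot '[[0,0,0],[0,0,0],[0,0,0],[0,0,0],[0,0,0],[0,0,0]]' --grip 0.87

```text
time: 10.65
tool_pos: [450.7, 378.2, 137.2]
tcp_rot: [3.135, -0.004, 1.571]
contact_force: [-0.3, -0.7, -0.4]
grip_width: 79.9
finger_force: 0.0
```

Call:
send_rows --offset '[[0,0.25,0],[0.02,0.5,0],[0.05,0.8,0],[0.05,0.8,0]]' --delta_rot '[[0,0,0],[0,0,0],[0,0,0],[0,0,0]]' --grip 1

```text
time: 11.15
tool_pos: [546.5, 382.3, 131.8]
tcp_rot: [-3.141, 0.001, 1.569]
contact_force: [-0.8, -0.6, 0.1]
grip_width: 91.8
finger_force: 0.0
```

```bash
python3 - <<'E'
from h import *
o=get_obs(); print(o["tool_pos"],o["tcp_rot"])
im=optics.capture("wrist"); cv2.imwrite("pics/w2.png",im[:,:,::-1]); print(get_obs()["tool_pos"])
print(blobs("wrist",im,(112,120,60),(125,255,255),62,200))
for cam in("top","scene"):
    print(cam,blobs(cam,optics.capture(cam),(112,120,60),(125,255,255),62,100))
E
```

```text
[546.46474416 382.34797689 131.76701261] [-3.14101971e+00  5.61076089e-04  1.56930444e+00]
[544.89758369 382.44558554 131.79293747]
[(array([593.1, 391.6]), np.int32(5866), array([387.3, 202. ])), (array([543.8, 301. ]), np.int32(491), array([318.2, 314.8]))]
top [(array([595.1, 380.2]), np.int32(233), array([190. , 183.3])), (array([548.5, 263.7]), np.int32(275), array([224.5, 196.1])), (array([442.8, 122.3]), np.int32(273), array([267.1, 226.6]))]
scene [(array([ 365.6, -744.2]), np.int32(256), array([269.2,  37.5])), (array([442.6, 124.3]), np.int32(449), array([385.9, 245.9])), (array([411.5, 223.2]), np.int32(368), array([419. , 273.1])), (array([548.4, 265.7]), np.int32(569), array([381.4, 316.5])), (array([619.6, 388.6]), np.int32(108), array([384.9, 384.6]))]
```

View pics/w2.png

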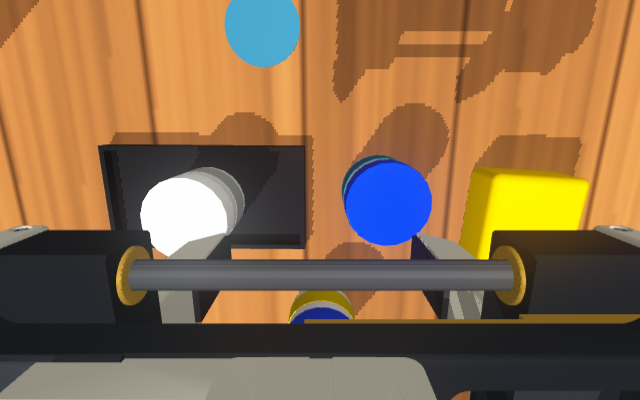

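Call:
send_rows --offset '[[0.02,0.2,0],[0.048,0.428,0],[0.048,0.428,0],[0.048,0.428,0.3],[0.048,0.428,0.6],[0.048,0.428,0.875],[0.048,0.428,0.875],[0.048,0.428,0.875]]' --delta_rot '[[0,0,0],[0,0,0],[0,0,0],[0,0,0],[0,0,0],[0,0,0],[0,0,0],[0,0,0]]' --grip 0.87

```text
time: 12.3
tool_pos: [596.3, 389.4, 30.2]
tcp_rot: [3.14, -0.001, 1.572]
contact_force: [0.9, -0.3, 0.2]
grip_width: 79.9
finger_force: 0.0
```

Call:
send_rows --offset '[[0,0,0],[0,0,0],[0,0,0],[0,0,0],[0,0,0]]' --delta_rot '[[0,0,0],[0,0,0],[0,0,0],[0,0,0],[0,0,0]]' --grip 0.55

```text
time: 12.92
tool_pos: [596.3, 389.1, 29.8]
tcp_rot: [3.141, -0.001, 1.571]
contact_force: [-3.3, -1.3, 5.5]
grip_width: 61.3
finger_force: 30.0
```

Call:
send_rows --offset '[[0,0,-0.25],[0,0,-0.6],[0,0,-1.0]]' --delta_rot '[[0,0,0],[0,0,0],[0,0,0]]'

```text
time: 13.3
tool_pos: [595.8, 388.3, 148.4]
tcp_rot: [-3.139, 0.001, 1.571]
contact_force: [0.2, 1.0, -3.1]
grip_width: 61.5
finger_force: 30.0
```

Call:
send_rows --offset '[[-0.05,0.01,-0.4],[-0.4,0.08,-0.667],[-0.8,0.165,-0.667]]' --delta_rot '[[0,0,0],[0,0,0],[0,0,0]]'

```text
time: 13.68
tool_pos: [617.2, 292.8, 231.9]
tcp_rot: [3.135, -0.002, 1.573]
contact_force: [1.2, -0.2, -2.6]
grip_width: 61.3
finger_force: 30.0
```

Call:
send_rows --offset '[[-0.3,0.06,0],[-0.6,0.12,0],[-0.885,0.17,0]]' --delta_rot '[[0,0,0],[0,0,0],[0,0,0]]'

```text
time: 14.05
tool_pos: [636.5, 185.1, 228.0]
tcp_rot: [-3.141, 0.0, 1.571]
contact_force: [0.2, 0.5, -1.9]
grip_width: 61.5
finger_force: 30.0
```

Call:
send_rows --offset '[[-0.3,0.06,0],[-0.6,0.12,0],[-0.885,0.17,0],[-0.885,0.17,0],[-0.885,0.17,0]]' --delta_rot '[[0,0,0],[0,0,0],[0,0,0],[0,0,0],[0,0,0]]'

```text
time: 14.68
tool_pos: [656.7, 80.7, 228.1]
tcp_rot: [-3.141, -0.001, 1.571]
contact_force: [-0.9, -0.0, -2.2]
grip_width: 61.3
finger_force: 30.0
```

```bash
python3 - <<'E'
from h import *
o=get_obs(); print(o["tool_pos"],o["tcp_rot"])
im=optics.capture("wrist"); cv2.imwrite("pics/w3.png",im[:,:,::-1]); print(get_obs()["tool_pos"])
for cam in("top","scene"):
    print(cam,blobs(cam,optics.capture(cam),(112,120,60),(125,255,255),62,100))
E
```

```text
[656.74516135  80.72076857 228.13150497] [-3.14088861e+00 -5.33708914e-04  1.57074743e+00]
[656.69271764  81.24005516 228.234489  ]
top []
scene [(array([ 365.2, -745.1]), np.int32(267), array([269.2,  37.3])), (array([442.7, 124.5]), np.int32(446), array([385.9, 246. ])), (array([635.5,  26.1]), np.int32(235), array([300.7, 249. ])), (array([412.1, 223. ]), np.int32(395), array([418.8, 273.1])), (array([548.3, 265.6]), np.int32(569), array([381.4, 316.5]))]
```

View pics/w3.png

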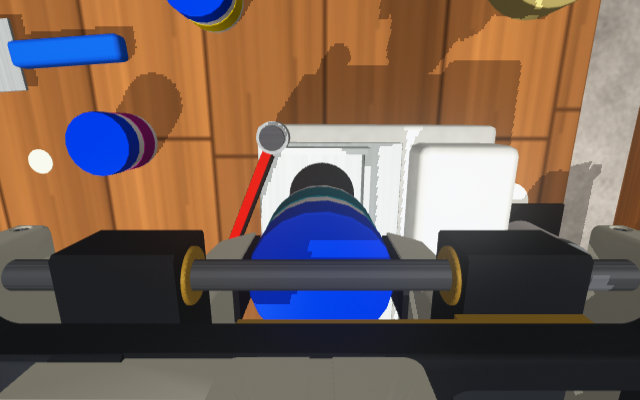

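The held pot (320,270) sits over the bay4 disc, in line with it. I'll lower it now.

Call:
send_rows --offset '[[0,0,0.3],[0,0,0.55],[0,0,0.7],[0,0,0.8],[0,0,0.866],[0,0,0.866],[0,0,0.866],[0,0,0.866]]' --delta_rot '[[0,0,0],[0,0,0],[0,0,0],[0,0,0],[0,0,0],[0,0,0],[0,0,0],[0,0,0]]'

```text
time: 15.82
tool_pos: [657.1, 80.4, 124.9]
tcp_rot: [3.141, -0.0, 1.571]
contact_force: [-0.2, -0.6, -2.4]
grip_width: 61.5
finger_force: 30.0
```

Call:
send_rows --offset '[[0,0,0],[0,0,0],[0,0,0],[0,0,-0.2],[0,0,-0.5],[0,0,-0.866],[0,0,-0.866]]' --delta_rot '[[0,0,0],[0,0,0],[0,0,0],[0,0,0],[0,0,0],[0,0,0],[0,0,0]]' --grip 0.87

```text
time: 16.7
tool_pos: [658.8, 80.4, 233.2]
tcp_rot: [3.133, -0.0, 1.571]
contact_force: [0.2, 0.2, 0.0]
grip_width: 79.6
finger_force: 0.0
```

Call:
send_rows --offset '[[0.25,-0.15,0],[0.5,-0.3,0],[0.771,-0.454,0]]' --delta_rot '[[0,0,0],[0,0,0],[0,0,0]]'

```text
time: 17.08
tool_pos: [601.5, 173.5, 227.3]
tcp_rot: [-3.14, 0.0, 1.57]
contact_force: [-0.7, 0.4, 0.2]
grip_width: 80.1
finger_force: 0.0
```

Call:
send_rows --offset '[[0.25,-0.15,0.1],[0.5,-0.3,0.3],[0.771,-0.454,0.6],[0.771,-0.454,0.8],[0.771,-0.454,0.8]]' --delta_rot '[[0,0,0],[0,0,0],[0,0,0],[0,0,0],[0,0,0]]'

```text
time: 17.7
tool_pos: [546.1, 265.2, 129.9]
tcp_rot: [-3.136, 0.002, 1.572]
contact_force: [-0.3, -0.1, 0.1]
grip_width: 80.2
finger_force: 0.0
```

```bash
python3 - <<'E'
from h import *
o=get_obs(); print(o["tool_pos"])
im=optics.capture("wrist"); print(get_obs()["tool_pos"]);cv2.imwrite("pics/w4.png",im[:,:,::-1])
print("w",blobs("wrist",im,(112,120,60),(125,255,255),62,200))
for cam in("top","scene"):
    im=optics.capture(cam); cv2.imwrite(f"pics/{cam}4.png",im[:,:,::-1])
    print(cam,blobs(cam,im,(112,120,60),(125,255,255),62,100),blobs(cam,im,(112,120,60),(125,255,255),157,100))
E
```

```text
[546.10595357 265.20678934 129.88846708]
[547.44183829 265.20306181 131.66793088]
w [(array([549.1, 267.7]), np.int32(5787), array([321.8, 211. ]))]
top [(array([679.8,  90.7]), np.int32(302), array([275.7, 156.2])), (array([548.6, 255.3]), np.int32(189), array([227., 196.])), (array([442.6, 122.2]), np.int32(275), array([267.1, 226.6]))] [(array([657.5,  79.4]), np.int32(302), array([275.7, 156.2])), (array([536.1, 231.8]), np.int32(189), array([227., 196.])), (array([438. , 108.5]), np.int32(275), array([267.1, 226.6]))]
scene [(array([ 365.3, -744.3]), np.int32(263), array([269.3,  37.5])), (array([648.5,  47.1]), np.int32(579), array([299.9, 258.2])), (array([544.3, 247. ]), np.int32(115), array([378.5, 308.5]))] [(array([ 405.6, -625.6]), np.int32(263), array([269.3,  37.5])), (array([658.6,  81.2]), np.int32(579), array([299.9, 258.2])), (array([565.5, 259.8]), np.int32(115), array([378.5, 308.5]))]
```

View pics/top4.png

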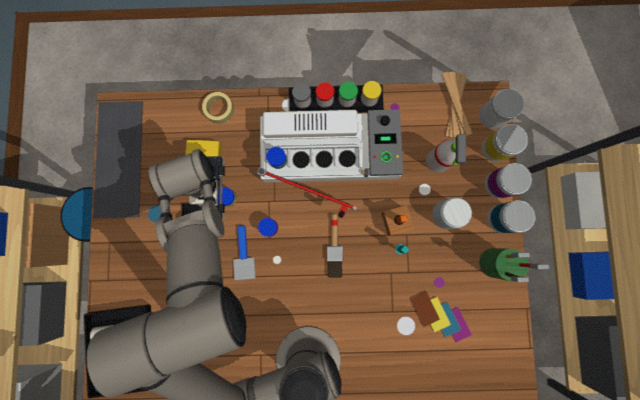

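The top view shows the blue pot standing in bay4 (276,156). Pots B and C have not moved.

Call:
send_rows --offset '[[0,0,0.3],[0,0,0.6],[0,0,0.867],[0,0,0.867],[0,0,0.867]]' --delta_rot '[[0,0,0],[0,0,0],[0,0,0],[0,0,0],[0,0,0]]'

```text
time: 18.48
tool_pos: [549.4, 265.5, 30.4]
tcp_rot: [3.139, -0.001, 1.57]
contact_force: [0.5, -0.5, -0.0]
grip_width: 79.6
finger_force: 0.0
```

Call:
send_rows --offset '[[0,0,0],[0,0,0],[0,0,0],[0,0,0],[0,0,0]]' --delta_rot '[[0,0,0],[0,0,0],[0,0,0],[0,0,0],[0,0,0]]' --grip 0.55

```text
time: 19.1
tool_pos: [548.1, 265.6, 29.6]
tcp_rot: [3.141, -0.0, 1.571]
contact_force: [-1.9, -0.7, 7.4]
grip_width: 61.5
finger_force: 30.0
```

Call:
send_rows --offset '[[0,0,-0.25],[0,0,-0.6],[0,0,-1.0]]' --delta_rot '[[0,0,0],[0,0,0],[0,0,0]]'

```text
time: 19.48
tool_pos: [547.3, 265.2, 148.8]
tcp_rot: [-3.14, 0.001, 1.571]
contact_force: [1.0, 0.2, -2.4]
grip_width: 61.5
finger_force: 30.0
```

Call:
send_rows --offset '[[-0.05,0.01,-0.4],[-0.35,0.12,-0.667],[-0.7,0.25,-0.667]]' --delta_rot '[[0,0,0],[0,0,0],[0,0,0]]'

```text
time: 19.85
tool_pos: [579.3, 181.5, 231.8]
tcp_rot: [3.135, -0.001, 1.573]
contact_force: [0.2, -0.8, -3.2]
grip_width: 61.4
finger_force: 30.0
```

Call:
send_rows --offset '[[-0.25,0.11,0],[-0.5,0.22,0],[-0.74,0.33,0]]' --delta_rot '[[0,0,0],[0,0,0],[0,0,0]]'

```text
time: 20.23
tool_pos: [617.7, 91.5, 228.1]
tcp_rot: [-3.141, -0.0, 1.571]
contact_force: [0.3, 0.4, -2.1]
grip_width: 61.9
finger_force: 30.0
```

Call:
send_rows --offset '[[-0.25,0.11,0],[-0.5,0.22,0],[-0.734,0.33,0],[-0.734,0.33,0],[-0.734,0.33,0]]' --delta_rot '[[0,0,0],[0,0,0],[0,0,0],[0,0,0],[0,0,0]]'

```text
time: 20.85
tool_pos: [656.8, 5.1, 228.1]
tcp_rot: [-3.14, -0.001, 1.571]
contact_force: [0.2, 1.0, -1.4]
grip_width: 61.6
finger_force: 30.0
```

Call:
send_rows --offset '[[0,0,0.3],[0,0,0.55],[0,0,0.7],[0,0,0.8],[0,0,0.866],[0,0,0.866],[0,0,0.866],[0,0,0.866]]' --delta_rot '[[0,0,0],[0,0,0],[0,0,0],[0,0,0],[0,0,0],[0,0,0],[0,0,0],[0,0,0]]'

```text
time: 21.85
tool_pos: [657.4, 4.5, 125.0]
tcp_rot: [3.141, 0.0, 1.571]
contact_force: [0.5, 0.0, -2.2]
grip_width: 61.9
finger_force: 30.0
```

Call:
send_rows --offset '[[0,0,0],[0,0,0],[0,0,0],[0,0,-0.2],[0,0,-0.5],[0,0,-0.866],[0,0,-0.866]]' --delta_rot '[[0,0,0],[0,0,0],[0,0,0],[0,0,0],[0,0,0],[0,0,0],[0,0,0]]' --grip 0.87

```text
time: 22.72
tool_pos: [659.0, 4.4, 233.1]
tcp_rot: [3.133, 0.001, 1.571]
contact_force: [-1.2, 0.2, -0.3]
grip_width: 79.8
finger_force: 0.0
```

Call:
send_rows --offset '[[0.15,-0.25,0],[0.3,-0.55,0],[0.5,-0.9,0]]' --delta_rot '[[0,0,0],[0,0,0],[0,0,0]]'

```text
time: 23.1
tool_pos: [547.7, 64.8, 227.2]
tcp_rot: [-3.14, -0.0, 1.57]
contact_force: [0.1, 0.9, -0.1]
grip_width: 79.9
finger_force: 0.0
```

Call:
send_rows --offset '[[0.15,-0.25,0.1],[0.3,-0.55,0.3],[0.486,-0.9,0.6],[0.486,-0.9,0.8],[0.486,-0.9,0.8],[0.486,-0.9,0.8]]' --delta_rot '[[0,0,0],[0,0,0],[0,0,0],[0,0,0],[0,0,0],[0,0,0]]'

```text
time: 23.85
tool_pos: [442.0, 122.7, 133.1]
tcp_rot: [3.141, -0.0, 1.571]
contact_force: [0.3, -0.0, 0.1]
grip_width: 80.0
finger_force: 0.0
```

```bash
python3 - <<'E'
from h import *
o=get_obs(); print(o["tool_pos"])
im=optics.capture("wrist"); print(get_obs()["tool_pos"])
print("w",blobs("wrist",im,(112,120,60),(125,255,255),62,200))
for cam in("top","scene"):
    im=optics.capture(cam); cv2.imwrite(f"pics/{cam}5.png",im[:,:,::-1])
    print(cam,blobs(cam,im,(112,120,60),(125,255,255),62,100),blobs(cam,im,(112,120,60),(125,255,255),157,100))
    g=cv2.cvtColor(im,cv2.COLOR_RGB2HSV);
    print([ (k["box"],round(k["confidence"],2)) for k in finder.boxes_of("done1",cam)[:3]])
E
```

```text
[442.01575588 122.72113042 133.07762799]
[442.2334425  122.67905813 133.2803135 ]
w [(array([441.2, 125.8]), np.int32(5637), array([317.7, 209.8]))]
top [(array([679.7,  90.5]), np.int32(311), array([275.8, 156.2])), (array([680.2,   9.2]), np.int32(298), array([299.7, 155.4]))] [(array([657.5,  79.1]), np.int32(311), array([275.8, 156.2])), (array([657.9,   3.9]), np.int32(298), array([299.7, 155.4]))]
[([177.8, 218.0, 204.6, 236.1], 0.88)]
scene [(array([ 365.8, -743.7]), np.int32(252), array([269.2,  37.6])), (array([649.2, -37.1]), np.int32(522), array([284.8, 231.4])), (array([442.5, 132.3]), np.int32(320), array([387.7, 248.5])), (array([648.6,  47.5]), np.int32(579), array([299.9, 258.3])), (array([412.4, 223.2]), np.int32(373), array([418.7, 273.3]))] [(array([ 406.1, -625.2]), np.int32(252), array([269.2,  37.6])), (array([659.2,   6. ]), np.int32(522), array([284.8, 231.4])), (array([474.7, 157.3]), np.int32(320), array([387.7, 248.5])), (array([658.7,  81.6]), np.int32(579), array([299.9, 258.3])), (array([447.7, 238.5]), np.int32(373), array([418.7, 273.3]))]
[([423.9, 322.9, 457.2, 355.7], 0.62)]
```

Call:
send_rows --offset '[[0,0,0.3],[0,0,0.6],[0,0,0.867],[0,0,0.867],[0,0,0.867]]' --delta_rot '[[0,0,0],[0,0,0],[0,0,0],[0,0,0],[0,0,0]]'

```text
time: 24.72
tool_pos: [442.0, 122.9, 29.5]
tcp_rot: [3.14, -0.0, 1.571]
contact_force: [0.4, 0.9, 0.5]
grip_width: 80.0
finger_force: 0.0
```

Call:
send_rows --offset '[[0,0,0],[0,0,0],[0,0,0],[0,0,0],[0,0,0]]' --delta_rot '[[0,0,0],[0,0,0],[0,0,0],[0,0,0],[0,0,0]]' --grip 0.55

```text
time: 25.35
tool_pos: [441.3, 122.9, 29.3]
tcp_rot: [3.141, -0.0, 1.571]
contact_force: [-2.0, -0.8, 7.3]
grip_width: 61.8
finger_force: 30.0
```

Call:
send_rows --offset '[[0,0,-0.25],[0,0,-0.6],[0,0,-1.0]]' --delta_rot '[[0,0,0],[0,0,0],[0,0,0]]'

```text
time: 25.72
tool_pos: [440.5, 122.7, 149.3]
tcp_rot: [-3.14, 0.0, 1.571]
contact_force: [1.2, -0.3, -2.4]
grip_width: 61.9
finger_force: 30.0
```

Call:
send_rows --offset '[[-0.05,0.05,-0.4],[-0.2,0.25,-0.667],[-0.4,0.5,-0.667]]' --delta_rot '[[0,0,0],[0,0,0],[0,0,0]]'

```text
time: 26.1
tool_pos: [502.8, 74.8, 231.7]
tcp_rot: [3.135, -0.0, 1.572]
contact_force: [0.8, 0.3, -2.9]
grip_width: 61.7
finger_force: 30.0
```

Call:
send_rows --offset '[[-0.2,0.2,0],[-0.4,0.42,0],[-0.6,0.65,0]]' --delta_rot '[[0,0,0],[0,0,0],[0,0,0]]'

```text
time: 26.48
tool_pos: [579.6, 2.1, 228.3]
tcp_rot: [-3.141, -0.0, 1.571]
contact_force: [0.0, -0.2, -1.9]
grip_width: 61.8
finger_force: 30.0
```

Call:
send_rows --offset '[[-0.2,0.2,0],[-0.4,0.42,0],[-0.623,0.65,0],[-0.623,0.65,0],[-0.623,0.65,0]]' --delta_rot '[[0,0,0],[0,0,0],[0,0,0],[0,0,0],[0,0,0]]'

```text
time: 27.1
tool_pos: [656.6, -71.5, 227.8]
tcp_rot: [-3.14, -0.001, 1.571]
contact_force: [-0.6, -0.2, -2.8]
grip_width: 61.6
finger_force: 30.0
```

Call:
send_rows --offset '[[0,0,0.3],[0,0,0.55],[0,0,0.7],[0,0,0.8],[0,0,0.866],[0,0,0.866],[0,0,0.866],[0,0,0.866]]' --delta_rot '[[0,0,0],[0,0,0],[0,0,0],[0,0,0],[0,0,0],[0,0,0],[0,0,0],[0,0,0]]'

```text
time: 28.1
tool_pos: [657.4, -72.0, 125.1]
tcp_rot: [3.141, 0.0, 1.571]
contact_force: [0.0, 0.7, -2.5]
grip_width: 61.7
finger_force: 30.0
```

Call:
send_rows --offset '[[0,0,0],[0,0,0],[0,0,0],[0,0,-0.2],[0,0,-0.5],[0,0,-0.866],[0,0,-0.866]]' --delta_rot '[[0,0,0],[0,0,0],[0,0,0],[0,0,0],[0,0,0],[0,0,0],[0,0,0]]' --grip 0.87

```text
time: 28.98
tool_pos: [659.0, -72.3, 233.2]
tcp_rot: [3.133, 0.002, 1.571]
contact_force: [-0.1, -1.0, 0.4]
grip_width: 79.8
finger_force: 0.0
```

Call:
send_rows --offset '[[0.2,-0.3,0],[0.5,-0.6,0],[0.8,-0.9,0],[0.8,-0.9,0]]' --delta_rot '[[0,0,0],[0,0,0],[0,0,0],[0,0,0]]' --grip 0

```text
time: 29.48
tool_pos: [546.7, 26.3, 228.1]
tcp_rot: [-3.139, -0.001, 1.574]
contact_force: [0.7, -0.5, -0.1]
grip_width: 44.3
finger_force: 0.0
```

```bash
python3 - <<'E'
from h import *
from scipy.optimize import least_squares
print(get_obs()["tool_pos"])
for cam in("top","scene","wrist"):
    im=optics.capture(cam); cv2.imwrite(f"pics/{cam}6.png",im[:,:,::-1])
    print(cam,[(a.tolist(),s) for a,s,_ in blobs(cam,im,(112,120,60),(125,255,255),157,150)])
    hsv=cv2.cvtColor(im,cv2.COLOR_RGB2HSV); m=cv2.inRange(hsv,(0,170,90),(6,255,255))|cv2.inRange(hsv,(174,170,90),(180,255,255))
    n,l,s,c=cv2.connectedComponentsWithStats(m)
    for i in range(1,n):
        if s[i,4]<80: continue
        v,u=np.nonzero(l==i); P=np.array([onz(cam,(a,b),115) for a,b in zip(u,v)])
        vx,vy,x0,y0=cv2.fitLine(P.astype(np.float32),cv2.DIST_HUBER,0,.01,.01).ravel()
        print(cam,s[i].tolist(),"mean",P.mean(0).round(1),"ang",round(float(np.arctan(vx/vy)),3),"ymin",P[P[:,1].argmin()].round(1),"ymax",P[P[:,1].argmax()].round(1))
E
```

```text
[546.65223734  26.34128925 228.12286837]
top [([658.0, -71.7], np.int32(304))]
top [316, 83, 19, 18, 265] mean [882.6 -80.2] ang -0.431 ymin [ 882.3 -111.7] ymax [870.3 -51.8]
top [308, 189, 45, 24, 183] mean [518.6 -95.7] ang 0.443 ymin [ 498.2 -157. ] ymax [553.7 -17.9]
scene [([405.5, -625.3], np.int32(255)), ([659.3, -69.3], np.int32(496)), ([659.2, 6.2], np.int32(525)), ([658.9, 81.5], np.int32(579)), ([447.3, 238.2], np.int32(398))]
scene [173, 247, 27, 25, 514] mean [890.5 -63.2] ang -0.533 ymin [887.5 -93.6] ymax [889.  -31.7]
wrist [([655.9, 81.2], np.int32(7082)), ([654.7, 22.6], np.int32(2588))]
wrist [313, 77, 94, 183, 2212] mean [582.3  48.4] ang 0.408 ymin [546.6 -30. ] ymax [611.1 121.5]
wrist [286, 290, 24, 29, 321] mean [529.7 -74.6] ang 0.471 ymin [518.6 -89.1] ymax [540.2 -60.3]
```

View pics/scene6.png

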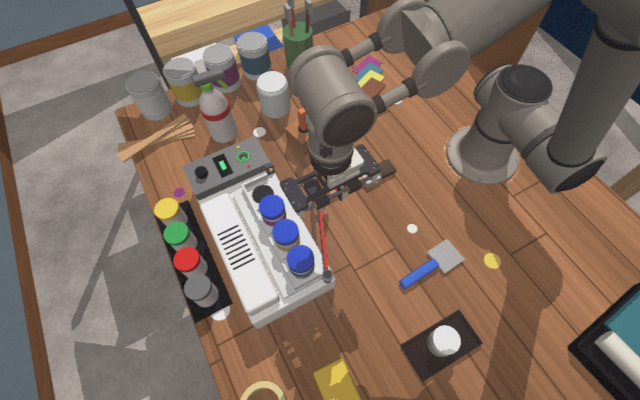

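Blue pots stand in bays 2–4 at scene (273,208), (286,234) and (301,260), and the white pot is in the tray at (445,341). The bar is open about 0.40 rad, so its grip post should be near (472,-119). I'll move the closed fingers in front of it.

Call:
send_rows --offset '[[-0.2,-0.2,0],[-0.4,-0.4,0],[-0.6,-0.6,0]]' --delta_rot '[[0,0,0],[0,0,0],[0,0,0]]' --grip 0

```text
time: 30.0
tool_pos: [477.2, -49.7, 228.0]
tcp_rot: [-3.141, 0.0, 1.57]
contact_force: [-0.7, -1.3, -0.5]
grip_width: 3.0
finger_force: 0.0
```

Call:
send_rows --offset '[[-0.3,-0.2,0],[-0.6,-0.44,0],[-0.6,-0.44,0.2],[-0.6,-0.44,0.5],[-0.6,-0.44,0.775],[-0.6,-0.44,0.775],[-0.6,-0.44,0.775]]' --delta_rot '[[0,0,0],[0,0,0],[0,0,0],[0,0,0],[0,0,0],[0,0,0],[0,0,0]]'

```text
time: 30.88
tool_pos: [425.3, -120.8, 136.3]
tcp_rot: [3.14, 0.001, 1.57]
contact_force: [0.1, -0.7, 0.5]
grip_width: 0.1
finger_force: 0.0
```

```bash
python3 - <<'E'
from h import *
print(get_obs()["tool_pos"],get_obs()["contact_force"])
im=optics.capture("wrist"); a=im[:,:,::-1]
b=optics.capture("top"); s=cv2.resize(b[130:270,240:440,::-1],(640,448))
cv2.imwrite("pics/p7.png",np.vstack([cv2.resize(a,(480,300)),cv2.resize(s,(480,300))]))
E
```

```text
[ 425.32690866 -120.77951356  136.31238629] [ 0.10768566 -0.74393794  0.53763507]
```

View pics/p7.png

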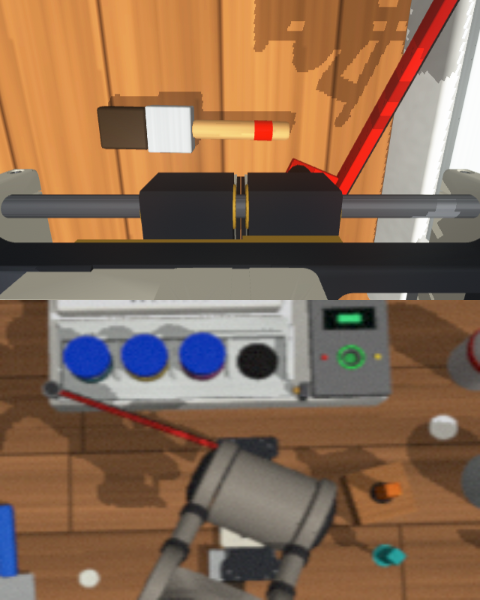

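The wrist view (top half) shows the bar's red end and the post just ahead of the closed fingers at (300,170). The stick at (385,490) in the top crop is clear of them. I'll start pushing.

Call:
send_rows --offset '[[0,0.17,0],[-0.05,0.3,0],[-0.12,0.45,0],[-0.18,0.6,0],[-0.225,0.73,0],[-0.258,0.844,0],[-0.258,0.844,0]]' --delta_rot '[[0,0,0],[0,0,0],[0,0,0],[0,0,0],[0,0,0],[0,0,0],[0,0,0]]'

```text
time: 31.85
tool_pos: [526.7, -151.2, 136.4]
tcp_rot: [3.14, 0.001, 1.571]
contact_force: [-0.0, 0.2, -0.1]
grip_width: 0.3
finger_force: 0.0
```

```bash
python3 - <<'E'
from h import *
print(get_obs()["tool_pos"],get_obs()["contact_force"])
a=optics.capture("wrist")[:,:,::-1]
b=optics.capture("scene"); s=b[100:300,180:440,::-1]
cv2.imwrite("pics/p8.png",np.vstack([cv2.resize(a,(480,300)),cv2.resize(s,(390,300)) if 0 else cv2.copyMakeBorder(cv2.resize(s,(390,300)),0,0,0,90,0)]))
E
```

```text
[ 526.73939644 -151.24645938  136.42154555] [-0.01173103  0.21751201 -0.14360168]
```

View pics/p8.png

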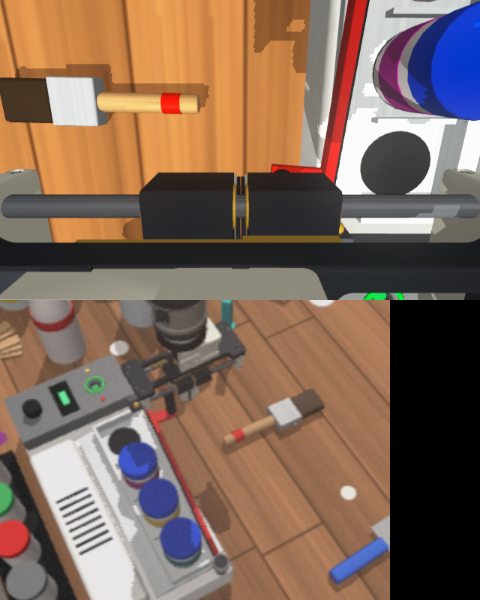

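The bar has followed the push and stands about 0.1 rad open, with the fingers still on the post. I'll push on slowly.

Call:
send_rows --offset '[[-0.015,0.06,0],[-0.025,0.11,0],[-0.035,0.16,0],[-0.04,0.2,0],[-0.042,0.22,0],[-0.042,0.24,0],[-0.042,0.24,0]]' --delta_rot '[[0,0,0],[0,0,0],[0,0,0],[0,0,0],[0,0,0],[0,0,0],[0,0,0]]'

```text
time: 32.83
tool_pos: [553.4, -156.0, 135.4]
tcp_rot: [-3.139, -0.0, 1.571]
contact_force: [-6.5, -0.9, 3.8]
grip_width: 0.2
finger_force: 3.2
```

```bash
cat > bar.py <<'E'
from h import *
def bar(cam,im):
    hsv=cv2.cvtColor(im,cv2.COLOR_RGB2HSV); m=cv2.inRange(hsv,(0,170,60),(6,255,255))|cv2.inRange(hsv,(174,170,60),(180,255,255))
    n,l,s,c=cv2.connectedComponentsWithStats(m)
    for i in range(1,n):
        if s[i,4]<60: continue
        v,u=np.nonzero(l==i); P=np.array([onz(cam,(a,b),112) for a,b in zip(u,v)])
        vx,vy,x0,y0=cv2.fitLine(P.astype(np.float32),cv2.DIST_HUBER,0,.01,.01).ravel()
        print(cam,s[i].tolist(),"mean",P.mean(0).round(1),"ang",round(float(np.arctan(vx/vy)),3))
if __name__=="__main__":
    print(get_obs()["tool_pos"],get_obs()["contact_force"])
    for c in("top","scene","wrist"): bar(c,optics.capture(c))
E
python3 bar.py
```

```text
[ 553.43583995 -156.00327271  135.403728  ] [-6.47330805 -0.92294236  3.76336136]
top [315, 83, 20, 18, 274] mean [883.9 -80.2] ang 0.014
top [266, 169, 66, 4, 132] mean [619.7  10.6] ang 0.006
scene [173, 247, 27, 25, 514] mean [890.8 -64.9] ang -0.562Traceback (most recent call last):
  File "bar.py", line 12, in <module>
    for c in("top","scene","wrist"): bar(c,optics.capture(c))
                                     ~~~^^^^^^^^^^^^^^^^^^^^^
  File "bar.py", line 7, in bar
    v,u=np.nonzero(l==i); P=np.array([onz(cam,(a,b),112) for a,b in zip(u,v)])
                                      ~~~^^^^^^^^^^^^^^^
  File "h.py", line 8, in onz
    o,d=ray(cam,uv); return (o+d*(z-o[2])/d[2])[:2]
        ~~~^^^^^^^^
  File "h.py", line 5, in ray
    c=optics.get_calibration(cam);T=c["world_from_camera"]
ValueError: time passes only in moves, steps and waits
```

Call:
send_rows --offset '[[0,0.02,0],[0,0.04,0],[0,0.05,0],[0,0.05,0]]' --delta_rot '[[0,0,0],[0,0,0],[0,0,0],[0,0,0]]'

```text
time: 33.48
tool_pos: [553.7, -156.0, 135.3]
tcp_rot: [-3.126, -0.001, 1.571]
contact_force: [-28.0, -2.0, 17.0]
grip_width: 0.1
finger_force: 15.1
```

The force rose to 28 N with no travel, so the bar is on its stop. I'll back off and check the angle.

Call:
send_rows --offset '[[0,-0.05,0],[0,-0.25,0],[0,-0.4,0],[0,-0.4,-0.3],[0,-0.4,-0.7],[0,-0.4,-0.7]]' --delta_rot '[[0,0,0],[0,0,0],[0,0,0],[0,0,0],[0,0,0],[0,0,0]]'

```text
time: 34.22
tool_pos: [514.7, -156.7, 223.3]
tcp_rot: [3.134, 0.003, 1.571]
contact_force: [-0.5, 0.6, -0.7]
grip_width: 0.3
finger_force: 0.0
```

```bash
python3 - <<'E'
from bar import *
print(get_obs()["tool_pos"],get_obs()["contact_force"])
a=optics.capture("wrist"); bar("wrist",a)
bar("top",optics.capture("top"))
b=optics.capture("scene"); bar("scene",b)
for cam in ("top","scene"):
  for t,z in {"bar_grip":148,"stand_hole":65,"stick":5,"button_well":110}.items():
    print(cam,t,[(onz(cam,k["uv"],z).round(1).tolist(),round(k["confidence"],2)) for k in finder.pinpoint(t,cam)[:3]])
  im=optics.capture(cam)
  print(blobs(cam,im,(6,170,110),(13,255,255),145,10))
cv2.imwrite("pics/p9.png",np.vstack([cv2.resize(a[:,:,::-1],(480,300)),cv2.copyMakeBorder(cv2.resize(b[100:300,180:440,::-1],(390,300)),0,0,0,90,0)]))
E
```

```text
[ 514.68868347 -156.71692507  223.31422366] [-0.54784187  0.58270785 -0.65389928]Traceback (most recent call last):
  File "<stdin>", line 3, in <module>
  File "bar.py", line 7, in bar
    v,u=np.nonzero(l==i); P=np.array([onz(cam,(a,b),112) for a,b in zip(u,v)])
                                      ~~~^^^^^^^^^^^^^^^
  File "h.py", line 8, in onz
    o,d=ray(cam,uv); return (o+d*(z-o[2])/d[2])[:2]
        ~~~^^^^^^^^
  File "h.py", line 5, in ray
    c=optics.get_calibration(cam);T=c["world_from_camera"]
ValueError: time passes only in moves, steps and waits
```

```bash
python3 - <<'E'
s=open('h.py').read()
s=s.replace('def ray(cam,uv):\n    c=optics.get_calibration(cam)','''_c={}
def cal(cam):
    """calibration, fetched once a script (clear _c after a new wrist picture)"""
    if cam not in _c: _c[cam]=optics.get_calibration(cam)
    return _c[cam]
def ray(cam,uv):
    c=cal(cam)''')
open('h.py','w').write(s)
E
python3 - <<'E'
from bar import *
a=optics.capture("wrist"); bar("wrist",a)
bar("top",optics.capture("top"))
b=optics.capture("scene"); bar("scene",b)
for cam in ("top","scene"):
  im=optics.capture(cam)
  for t,z in {"bar_grip":148,"stand_hole":65,"stick":5,"button_well":110}.items():
    print(cam,t,[(onz(cam,k["uv"],z).round(1).tolist(),round(k["confidence"],2)) for k in finder.pinpoint(t,cam)[:3]])
  print(blobs(cam,im,(6,170,110),(13,255,255),145,10))
cv2.imwrite("pics/p9.png",np.vstack([cv2.resize(a[:,:,::-1],(480,300)),cv2.copyMakeBorder(cv2.resize(b[100:300,180:440,::-1],(390,300)),0,0,0,90,0)]))
E
```

```text
wrist [389, 0, 82, 235, 3868] mean [611.8 -97.7] ang 0.03
wrist [251, 118, 20, 22, 411] mean [466.4 -96.7] ang 0.514
top [315, 83, 20, 18, 276] mean [883.8 -80.1] ang 0.019
top [266, 169, 69, 3, 134] mean [619.7   7.1] ang 0.006
scene [173, 247, 27, 25, 512] mean [890.9 -64.7] ang -0.585
top bar_grip []
top stand_hole [([441.9, -311.5], 0.61)]
top stick [([462.3, -314.5], 0.62), ([366.2, -317.4], 0.55)]
top button_well [([664.3, -278.7], 0.91)]
[(array([ 454. , -312.3]), np.int32(47), array([403.4, 217.9]))]
scene bar_grip [([571.6, -163.4], 0.76)]
scene stand_hole [([452.7, -316.8], 0.82), ([610.7, 120.0], 0.42)]
scene stick [([346.4, -301.3], 0.4)]
scene button_well [([657.8, -274.7], 0.74)]
[]
```

View pics/p9.png

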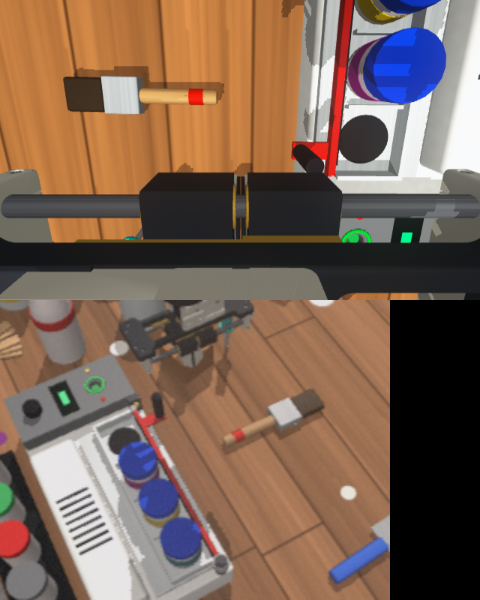

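The bar is shut along the front and the post stands clear of the fingers. Now I'll look at the stick.

Call:
send_rows --offset '[[-0.3,-0.15,-0.1],[-0.6,-0.3,-0.2],[-0.95,-0.4625,-0.255],[-0.95,-0.4625,-0.255],[-0.95,-0.4625,-0.255],[-0.95,-0.4625,-0.255]]' --delta_rot '[[0,0,0],[0,0,0],[0,0,0],[0,0,0],[0,0,0],[0,0,0]]' --grip 0.6

```text
time: 35.67
tool_pos: [457.4, -268.9, 249.9]
tcp_rot: [-3.141, -0.001, 1.572]
contact_force: [-0.4, -0.1, -0.4]
grip_width: 53.7
finger_force: 0.0
```

```bash
python3 - <<'E'
from h import *
print(get_obs()["tool_pos"])
a=optics.capture("wrist"); print(get_obs()["tool_pos"]); cal("wrist")
hsv=cv2.cvtColor(a,cv2.COLOR_RGB2HSV); m=cv2.inRange(hsv,(3,150,80),(16,255,255)); m[235:]=0
n,l,s,c=cv2.connectedComponentsWithStats(m)
for i in range(1,n):
    if s[i,4]>150: print(s[i],c[i].round(1),onz("wrist",c[i],145).round(1))
for t,z in {"stand_hole":65,"stick":5,"button_well":110}.items():
    print(t,[(onz("wrist",k["uv"],z).round(1).tolist(),np.round(k["uv"]),round(k["confidence"],2)) for k in finder.pinpoint(t,"wrist")[:3]])
cv2.imwrite("pics/w10.png",a[:,:,::-1])
E
```

```text
[ 457.38841561 -268.87071711  249.85109818]
[ 457.42651194 -268.85688216  249.88332025]
[    0     0   453   235 93616] [223.1 118.8] [ 383.  -202.4]
stand_hole [([451.1, -312.0], array([314., 223.]), 0.86)]
stick [([356.7, -309.3], array([240., 207.]), 0.8)]
button_well [([657.2, -272.4], array([535., 198.]), 0.69)]
```

View pics/w10.png

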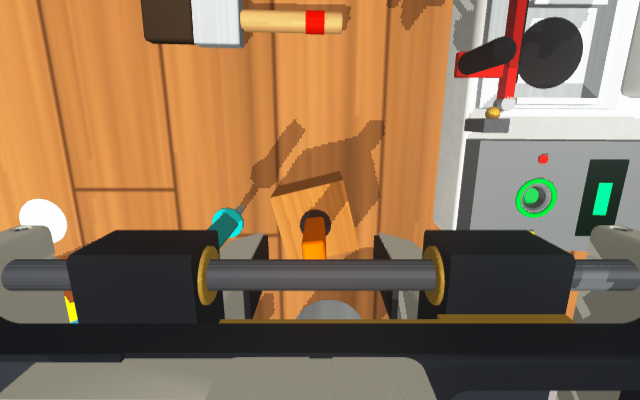

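The bar's nose is in its catch at (500,105). The stick's handle is partly hidden at (314,235), and its stand at (310,215) is turned about 0.2 rad. I'll move back to see the handle.

Call:
send_rows --offset '[[0.3,0,0],[0.6,0,0],[0.6,0,0],[0.6,0,0],[0.6,0,0]]' --delta_rot '[[0,0,0],[0,0,0],[0,0,0],[0,0,0],[0,0,0]]'

```text
time: 36.5
tool_pos: [457.1, -198.7, 250.0]
tcp_rot: [3.141, 0.0, 1.57]
contact_force: [0.2, -0.6, -0.1]
grip_width: 55.0
finger_force: 0.0
```

```bash
python3 - <<'E'
from h import *
print(get_obs()["tool_pos"])
a=optics.capture("wrist"); print(get_obs()["tool_pos"]); cal("wrist")
for p in [(457,-318,145),(457,-318,65)]: print(proj.__name__, end=' '); 
_p=lambda p: (lambda c,T: (lambda q:(c["fx"]*q[0]/q[2]+c["cx"],c["fy"]*q[1]/q[2]+c["cy"]))(T[:3,:3].T@(np.array(p,float)-T[:3,3])))(cal("wrist"),cal("wrist")["world_from_camera"])
print(_p((457,-318,145)),_p((457,-318,65)))
cv2.imwrite("pics/w11.png",cv2.resize(a[130:280,230:430,::-1],(800,600),interpolation=cv2.INTER_CUBIC))
for t,z in {"stand_hole":65,"button_well":110}.items():
    print(t,[(onz("wrist",k["uv"],z).round(1).tolist(),np.round(k["uv"]),round(k["confidence"],2)) for k in finder.pinpoint(t,"wrist")[:3]])
E
```

```text
[ 457.12625673 -198.68856932  250.02139992]
[ 457.03503841 -198.6692027   249.95517912]
proj proj (np.float64(319.55433834428516), np.float64(329.70566335191774)) (np.float64(319.73670406497484), np.float64(286.66620264323507))
stand_hole [([450.0, -312.1], array([314., 282.]), 0.87)]
button_well []
```

View pics/w11.png

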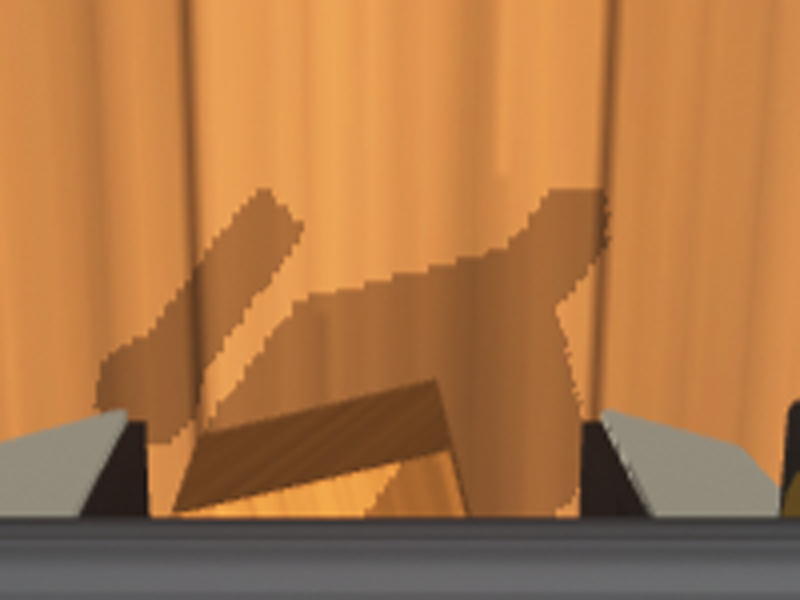

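That was the wrong way: the picture shows only the stand's top edge, (175,512) to (450,448), which gives a yaw of about 0.23. The camera has to be on the far side.

Call:
send_rows --offset '[[-0.3,0,0],[-0.633,0,0]]' --delta_rot '[[0,0,0],[0,0,0]]'

```text
time: 36.9
tool_pos: [457.1, -274.8, 250.2]
tcp_rot: [3.141, 0.0, 1.572]
contact_force: [0.1, 0.1, 0.0]
grip_width: 55.2
finger_force: 0.0
```

Call:
send_rows --offset '[[-0.3,0,0],[-0.633,0,0],[-0.633,0,0],[-0.633,0,0],[-0.633,0,0]]' --delta_rot '[[0,0,0],[0,0,0],[0,0,0],[0,0,0],[0,0,0]]'

```text
time: 37.52
tool_pos: [457.1, -349.0, 250.2]
tcp_rot: [3.142, -0.0, 1.572]
contact_force: [-0.0, 0.3, 0.2]
grip_width: 55.3
finger_force: 0.0
```

```bash
python3 - <<'E'
from h import *
print(get_obs()["tool_pos"])
a=optics.capture("wrist"); print(get_obs()["tool_pos"]); cal("wrist")
x,y=270,110
cv2.imwrite("pics/w12.png",cv2.resize(a[y:y+120,x:x+160,::-1],(800,600),interpolation=cv2.INTER_CUBIC))
for t,z in {"stand_hole":65,"button_well":110,"stick":5}.items():
    print(t,[(onz("wrist",k["uv"],z).round(1).tolist(),np.round(k["uv"]),round(k["confidence"],2)) for k in finder.pinpoint(t,"wrist")[:3]])
E
```

```text
[ 457.12729923 -348.97149325  250.22454833]
[ 457.20267534 -348.951606    250.32540221]
stand_hole [([451.3, -311.3], array([314., 148.]), 0.73)]
button_well [([656.0, -268.9], array([549., 103.]), 0.62)]
stick [([356.9, -312.7], array([236., 145.]), 0.94), ([452.7, -316.1], array([316., 148.]), 0.62), ([730.3, -269.6], array([552., 108.]), 0.27)]
```

View pics/w12.png

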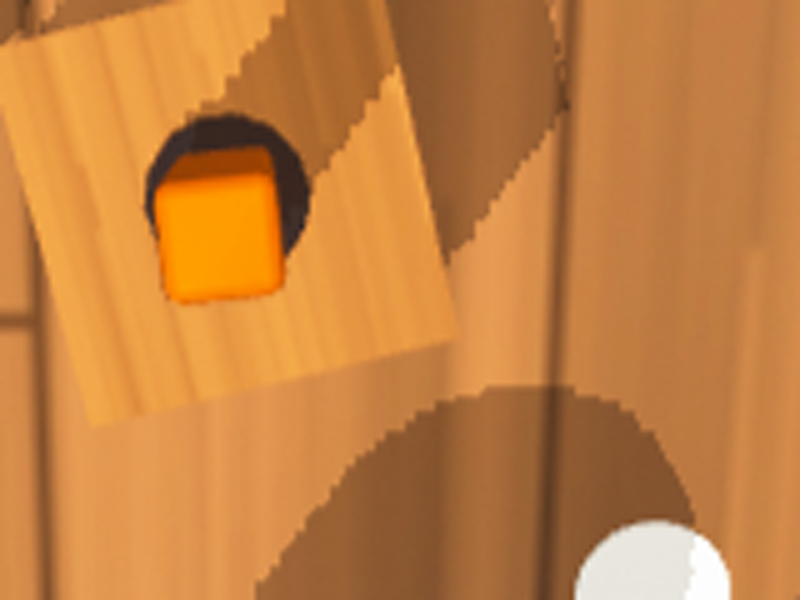

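The handle's top square has crop corners at about (157,185), (270,170), (285,290) and (178,300), so its yaw is about +0.12. The collar circle is centred near (228,196).

```bash
python3 - <<'E'
from h import *
print(onz("wrist",(314.2,157.4),145),onz("wrist",(315.6,149.2),70))
# stand bottom-right & bottom-left corners at z=65
for c in((95,427),(455,337)): print(onz("wrist",(270+c[0]/5,110+c[1]/5),65))
print(onz("wrist",(549,103),110))
for cam in("top","scene"):
    im=cv2.imread(f"pics/{cam}0.png")[:,:,::-1].copy()
    for t in ((6,150,100),(14,255,255)),: print(cam,blobs(cam,im,t[0],t[1],145,8)[:12])
E
```

```text
[ 453.08234179 -312.40949614] [ 453.15879803 -312.44508186]
[ 424.64558542 -361.66141999]
[ 500.73827032 -342.16143617]
[ 655.7639503  -269.09988109]
top [(array([ 691.5, -442.3]), np.int32(9), array([440.4, 141.9])), (array([552.8,   1.6]), np.int32(10), array([301.4, 189.1])), (array([ 448.3, -298.6]), np.int32(522), array([399.1, 219.8])), (array([ 486.1, -140.4]), np.int32(12), array([347.5, 209.1])), (array([381.7, 208. ]), np.int32(9), array([235.6, 246. ])), (array([ 179.1, -360. ]), np.int32(532), array([424.3, 308.8])), (array([138.1, 131.2]), np.int32(10), array([261.1, 327.2])), (array([121. , 406.9]), np.int32(8), array([169.2, 335.5])), (array([ 89.3, 361.4]), np.int32(9), array([184.2, 346.1])), (array([  58.8, -471.9]), np.int32(10), array([464.5, 349.6])), (array([ -20.8, -147.8]), np.int32(10), array([356.2, 380.6])), (array([ -21.2, -350. ]), np.int32(8), array([425., 379.]))]
scene [(array([ 463.1, -287.6]), np.int32(147), array([302.2, 118. ]))]
```

Call:
send_rows --offset '[[0.15,-0.01,0],[0.28,-0.018,0.1],[0.28,-0.018,0.3],[0.28,-0.018,0.583],[0.28,-0.018,0.583],[0.28,-0.018,0.583]]' --delta_rot '[[0,0,-0.01],[0,0,-0.019],[0,0,-0.019],[0,0,-0.019],[0,0,-0.019],[0,0,-0.019]]'

```text
time: 38.48
tool_pos: [455.4, -316.6, 181.4]
tcp_rot: [3.14, 0.001, 1.691]
contact_force: [0.2, -0.4, 0.2]
grip_width: 55.1
finger_force: 0.0
```

Call:
send_rows --offset '[[0,0,0.25],[0,0,0.5],[0,0,0.742],[0,0,0.742],[0,0,0.742]]' --delta_rot '[[0,0,0],[0,0,0],[0,0,0],[0,0,0],[0,0,0]]'

```text
time: 39.1
tool_pos: [455.9, -317.1, 93.0]
tcp_rot: [3.14, 0.002, 1.69]
contact_force: [-0.5, -0.7, 0.7]
grip_width: 55.1
finger_force: 0.0
```

```bash
python3 - <<'E'
from h import *
print(get_obs()["tool_pos"],get_obs()["tcp_rot"],get_obs()["contact_force"])
a=optics.capture("wrist"); b=optics.capture("scene")
cv2.imwrite("pics/p13.png",np.vstack([cv2.resize(a[:,:,::-1],(480,300)),cv2.resize(b[80:200,230:422,::-1],(480,300))]))
E
```

```text
[ 455.8580707  -317.10061301   92.98986015] [3.13956101e+00 2.27027568e-03 1.69043313e+00] [-0.47838718 -0.73131255  0.65214361]
```

View pics/p13.png

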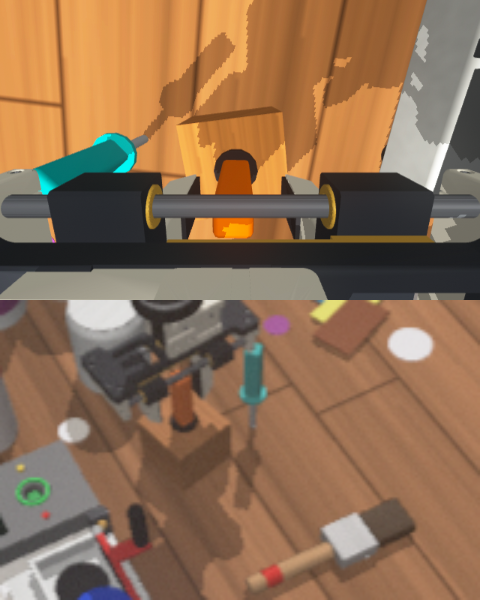

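The handle (235,195) is between the fingers and the grip height is right. I'll close and lift.

Call:
send_rows --offset '[[0,0,0],[0,0,0],[0,0,0],[0,0,0],[0,0,0],[0,0,0]]' --delta_rot '[[0,0,0],[0,0,0],[0,0,0],[0,0,0],[0,0,0],[0,0,0]]' --grip 0.1

```text
time: 39.95
tool_pos: [454.8, -316.2, 91.1]
tcp_rot: [-3.142, -0.0, 1.69]
contact_force: [-0.3, -0.1, 1.6]
grip_width: 20.2
finger_force: 30.0
```

```bash
python3 - <<'E'
from h import *
o=get_obs(); print(o["tool_pos"],o["tcp_rot"],o["contact_force"],o["grip_width"],o["moment"])
E
```

```text
[ 454.81168501 -316.24675567   91.09289457] [-3.14151082e+00 -1.32884410e-04  1.69033818e+00] [-0.2979523  -0.0811279   1.59432888] 20.199957384159692 [-0.09673934  0.21684343  0.03358303]
```

Call:
send_rows --offset '[[0,0,-0.15],[0,0,-0.35],[0,0,-0.6],[0,0,-0.6],[0,0,-0.6]]' --delta_rot '[[0,0,0],[0,0,0],[0,0,0],[0,0,0],[0,0,0]]'

```text
time: 40.58
tool_pos: [454.5, -315.8, 162.1]
tcp_rot: [-3.141, -0.001, 1.69]
contact_force: [-0.7, 0.2, -2.0]
grip_width: 20.0
finger_force: 30.0
```

Call:
send_rows --offset '[[0,0,-0.3],[0,0,-0.6],[0,0,-0.6],[0,0,-0.6]]' --delta_rot '[[0,0,0],[0,0,0],[0,0,0],[0,0,0]]'

```text
time: 41.08
tool_pos: [454.3, -315.7, 233.2]
tcp_rot: [-3.14, -0.002, 1.69]
contact_force: [0.2, 0.2, -1.7]
grip_width: 20.1
finger_force: 30.0
```

Call:
send_rows --offset '[[0.025,0.28,0],[0.05,0.57,0],[0.0785,0.864,0]]' --delta_rot '[[0,0,0],[0,0,0],[0,0,0]]'

```text
time: 41.45
tool_pos: [557.0, -293.9, 232.6]
tcp_rot: [-3.139, -0.003, 1.69]
contact_force: [-0.1, 0.6, -0.9]
grip_width: 19.6
finger_force: 30.0
```

Call:
send_rows --offset '[[0.025,0.28,0],[0.05,0.57,0],[0.0785,0.864,0],[0.0785,0.864,0.1],[0.0785,0.864,0.2],[0.0785,0.864,0.2],[0.0785,0.864,0.2]]' --delta_rot '[[0,0,0],[0,0,0],[0,0,0],[0,0,0],[0,0,0],[0,0,0],[0,0,0]]'

```text
time: 42.32
tool_pos: [657.9, -273.3, 211.6]
tcp_rot: [3.141, 0.0, 1.689]
contact_force: [0.1, 1.3, -0.5]
grip_width: 19.8
finger_force: 30.0
```

```bash
python3 - <<'E'
from h import *
o=get_obs(); print(o["tool_pos"],o["tcp_rot"]); tz=o["tool_pos"][2]-86
for cam in("wrist","top","scene"):
    im=optics.capture(cam)
    for t,z in {"stick":tz,"button_well":110}.items():
        print(cam,t,[(onz(cam,k["uv"],z).round(1).tolist(),np.round(k["uv"],1),round(k["confidence"],2)) for k in finder.pinpoint(t,cam)[:3]])
    hsv=cv2.cvtColor(im,cv2.COLOR_RGB2HSV)
    print(cam,"green",[b for b in blobs(cam,im,(40,120,60),(75,255,255),110,12)][:8])
    print(cam,"orange",[(k["box"].round() if hasattr(k["box"],"round") else k["box"],round(k["confidence"],2)) for k in finder.boxes_of("stick",cam)[:3]])
    cv2.imwrite(f"pics/{cam}14.png",im[:,:,::-1])
E
```

```text
[ 657.94139767 -273.30731571  211.566609  ] [3.14133146e+00 1.67294894e-04 1.68949018e+00]
wrist stick [([457.5, -275.0], array([ 52.8, 179.6]), 0.81), ([660.5, -270.9], array([322.4, 205.5]), 0.69)]
wrist button_well [([656.7, -272.2], array([317.4, 201.6]), 0.61)]
wrist green [(array([ 865.4, -165.7]), np.int32(4360), array([609.6,  97.2])), (array([ 655. , -264.5]), np.int32(424), array([316.5, 192.2])), (array([ 656.1, -267.4]), np.int32(181), array([317.4, 195.9])), (array([ 720.8, -273.3]), np.int32(79), array([395.1, 212. ]))]
wrist orange [([290.9, 200.8, 344.0, 321.1], 0.88), ([0.2, 177.0, 51.6, 214.3], 0.81)]
top stick [([367.1, -295.9], array([398.4, 246.3]), 0.63)]
top button_well [([657.2, -272.8], array([385.7, 156.5]), 0.7)]
top green [(array([ 884.7, -158.4]), np.int32(274), array([348. ,  90.5])), (array([ 684.8, -495.3]), np.int32(32), array([453.6, 146.2])), (array([ 629.8, -494.2]), np.int32(12), array([454.5, 162.8])), (array([ 282.9, -611.5]), np.int32(14), array([499.9, 270.7]))]
top orange [([396.4, 245.0, 407.7, 252.3], 0.53), ([314.9, 143.5, 333.7, 169.6], 0.53)]
scene stick [([653.6, -268.7], array([243.4, 154.3]), 0.83), ([397.6, -217.8], array([334.8, 130.5]), 0.55)]
scene button_well [([659.8, -261.6], array([243.5, 160.4]), 0.87)]
scene green [(array([ 642.9, -281.9]), np.int32(12), array([246.2, 152.7])), (array([ 661.3, -269.6]), np.int32(31), array([241.8, 158.5])), (array([ 716.2, -277. ]), np.int32(51), array([222.1, 164.7])), (array([ 891.3, -143. ]), np.int32(468), array([175.8, 233.1]))]
scene orange [([184.5, 134.8, 335.0, 328.9], 0.59), ([230.0, 116.8, 240.6, 158.5], 0.48), ([329.8, 98.9, 337.0, 129.0], 0.47)]
```

```bash
python3 - <<'E'
from h import *
im=cv2.imread("pics/wrist14.png")[:,:,::-1].copy()
hsv=cv2.cvtColor(im,cv2.COLOR_RGB2HSV); m=cv2.inRange(hsv,(40,100,50),(80,255,255)); m[:,:280]=0;m[:,360:]=0
v,u=np.nonzero(m); print(u.min(),u.max(),v.min(),v.max())
print("ring L/R/T",onz("wrist",(u.min()-.5,205),110),onz("wrist",(u.max()+.5,205),110),onz("wrist",(317,v.min()-.5),110))
ch="".join
for r in range(180,226,2): print(r,ch(("G" if m[r,c] else "O" if (5<=hsv[r,c,0]<=17 and hsv[r,c,1]>150 and hsv[r,c,2]>80) else "#" if hsv[r,c,2]<60 else "+" if hsv[r,c,2]<130 else ".") for c in range(286,352)))
E
```

```text
295 340 180 212
ring L/R/T [ 638.62273156 -276.38128327] [ 675.63126157 -271.91964701] [ 654.27230246 -253.40971783]
180 ...........................GGGGGGGGGG+++......++++++++++++++......
182 ......................GGGGGGGGGGGGGGGGGGGGG+++++++++++++..........
184 ...................GGGGGGGGGGGGGGGGGGGGGGGGGGG+++++++++...........
186 ................GGGGGGGGGGG..........GGGGGGGGGGGG++++++...........
188 ..............GGGGGGGGG...................GGGGGGGGG...............
190 .............GGGGGGG.....++++GGGGGGG++....+++GGGGGGG..............
192 ............GGGGGG....+++GGGGGGGGGGGGGGG+.....GGGGGGG.............
194 ...........GGGGGG...++++GGGGGGGGGGGGGGGGGG......GGGGGG............
196 ..........GGGGGG...++++GGGGGGGGGGGGGGGGGGG++....GGGGGGG...........
198 ..........GGGGG...+++++GGGGGGGGGGGGGGGGGGG+++....GGGGGG...........
200 .........GGGGGG..++++++GGGGGGGG++++++++GGGG+++....GGGGG...........
202 .........GGGGGG..++++++GGGGG################++....GGGGG...........
204 .........GGGGGG..++++##########################++.GGGGG...........
206 .........GGGGGG.+++################################GGGG...........
208 ..........GGGGGG######################################G...........
210 ...........GGGG#########################################+.........
212 ............G#############################################........
214 ..........+################################################+......
216 ........++##########+OOOOOOOOOOOOOOOOOOOOOOOOOOOO############+....
218 ........##########OOOOOOOOOOOOOOOOOOOOOOOOOOOOOOOOOO##########....
220 .......+#########OOOOOOOOOOOOOOOOOOOOOOOOOOOOOOOOOOOO#########+...
222 .......+########+OOOOOOOOOOOOOOOOOOOOOOOOOOOOOOOOOOOO+########+...
224 .......#########OOOOOOOOOOOOOOOOOOOOOOOOOOOOOOOOOOOOOO#########...
```

Call:
send_rows --offset '[[-0.015,-0.017,0],[-0.015,-0.017,0.05],[-0.015,-0.017,0.1],[-0.015,-0.017,0.158],[-0.015,-0.017,0.158],[-0.015,-0.017,0.158]]' --delta_rot '[[0,0,0],[0,0,0],[0,0,0],[0,0,0],[0,0,0],[0,0,0]]'

```text
time: 43.68
tool_pos: [656.8, -274.8, 192.2]
tcp_rot: [3.141, 0.0, 1.69]
contact_force: [-0.9, 0.9, -0.2]
grip_width: 19.9
finger_force: 30.0
```

Call:
send_rows --offset '[[0,0,0.01],[0,0,0.02],[0,0,0.03],[0,0,0.03],[0,0,0.03]]' --delta_rot '[[0,0,0],[0,0,0],[0,0,0],[0,0,0],[0,0,0]]'

```text
time: 44.3
tool_pos: [656.7, -274.9, 188.6]
tcp_rot: [3.141, -0.0, 1.69]
contact_force: [0.7, 0.0, -0.5]
grip_width: 20.0
finger_force: 30.0
```

Call:
send_rows --offset '[[0,0,0.01],[0,0,0.02],[0,0,0.03],[0,0,0.03]]' --delta_rot '[[0,0,0],[0,0,0],[0,0,0],[0,0,0]]'

```text
time: 44.8
tool_pos: [656.8, -274.9, 185.2]
tcp_rot: [3.141, 0.0, 1.69]
contact_force: [-0.9, 1.0, 2.4]
grip_width: 20.3
finger_force: 30.0
```

Call:
send_rows --offset '[[0,0,0.01],[0,0,0.015],[0,0,0.015],[0,0,0.015]]' --delta_rot '[[0,0,0],[0,0,0],[0,0,0],[0,0,0]]'

```text
time: 45.3
tool_pos: [656.8, -274.9, 183.3]
tcp_rot: [3.141, 0.0, 1.69]
contact_force: [0.2, 0.6, 3.5]
grip_width: 19.6
finger_force: 30.0
```

Call:
send_rows --offset '[[0,0,0.006],[0,0,0.012],[0,0,0.012],[0,0,0.012]]' --delta_rot '[[0,0,0],[0,0,0],[0,0,0],[0,0,0]]'

```text
time: 45.8
tool_pos: [656.8, -274.9, 182.0]
tcp_rot: [3.141, 0.0, 1.69]
contact_force: [-0.3, -0.4, 4.4]
grip_width: 19.9
finger_force: 30.0
```

Call:
send_rows --offset '[[0,0,0.005],[0,0,0.008],[0,0,0.008],[0,0,0.008]]' --delta_rot '[[0,0,0],[0,0,0],[0,0,0],[0,0,0]]'

```text
time: 46.3
tool_pos: [656.8, -274.9, 181.9]
tcp_rot: [3.141, 0.001, 1.69]
contact_force: [-1.1, 1.0, 8.1]
grip_width: 19.7
finger_force: 30.0
```

The button is right down, with 8 N against the stop. Next I'll lift out and take the stick back to the stand.

Call:
send_rows --offset '[[0,0,-0.05],[0,0,-0.15],[0,0,-0.3],[0,0,-0.45],[0,0,-0.45],[0,0,-0.45]]' --delta_rot '[[0,0,0],[0,0,0],[0,0,0],[0,0,0],[0,0,0],[0,0,0]]'

```text
time: 47.05
tool_pos: [656.3, -274.7, 233.6]
tcp_rot: [-3.14, -0.001, 1.69]
contact_force: [0.6, 0.5, -0.7]
grip_width: 19.9
finger_force: 30.0
```

Call:
send_rows --offset '[[-0.02,-0.28,0],[-0.045,-0.57,0],[-0.071,-0.8555,0]]' --delta_rot '[[0,0,0],[0,0,0],[0,0,0]]'

```text
time: 47.42
tool_pos: [554.2, -295.3, 233.3]
tcp_rot: [-3.14, -0.002, 1.691]
contact_force: [-0.3, 0.1, 0.3]
grip_width: 19.7
finger_force: 30.0
```

Call:
send_rows --offset '[[-0.02,-0.28,0],[-0.045,-0.57,0],[-0.071,-0.8555,0],[-0.071,-0.8555,0.3],[-0.071,-0.8555,0.6],[-0.071,-0.8555,0.6],[-0.071,-0.8555,0.6],[-0.071,-0.8555,0.6]]' --delta_rot '[[0,0,0],[0,0,0],[0,0,0],[0,0,0],[0,0,0],[0,0,0],[0,0,0],[0,0,0]]'

```text
time: 48.42
tool_pos: [455.6, -316.7, 164.2]
tcp_rot: [3.14, 0.002, 1.691]
contact_force: [-0.5, -0.1, -0.8]
grip_width: 19.7
finger_force: 30.0
```

Call:
send_rows --offset '[[0,0,0.1],[0,0,0.2],[0,0,0.35],[0,0,0.5],[0,0,0.59],[0,0,0.59],[0,0,0.59],[0,0,0.59]]' --delta_rot '[[0,0,0],[0,0,0],[0,0,0],[0,0,0],[0,0,0],[0,0,0],[0,0,0],[0,0,0]]'

```text
time: 49.42
tool_pos: [455.0, -316.3, 92.0]
tcp_rot: [3.141, 0.0, 1.69]
contact_force: [0.1, 1.0, -0.9]
grip_width: 19.8
finger_force: 30.0
```

Call:
send_rows --offset '[[0,0,0],[0,0,0],[0,0,0],[0,0,0],[0,0,-0.15],[0,0,-0.4],[0,0,-0.7],[0,0,-1.0]]' --delta_rot '[[0,0,0],[0,0,0],[0,0,0],[0,0,0],[0,0,0],[0,0,0],[0,0,0],[0,0,0]]' --grip 0.6

```text
time: 50.42
tool_pos: [454.7, -316.1, 213.0]
tcp_rot: [-3.141, -0.0, 1.69]
contact_force: [0.5, -0.1, -0.2]
grip_width: 55.3
finger_force: 0.0
```

Call:
send_rows --offset '[[0,0,-0.3],[-0.2,0,-0.3],[-0.3,0,-0.3],[-0.3,0,-0.3],[-0.3,0,-0.3],[-0.3,0,-0.3]]' --delta_rot '[[0,0,0],[0,0,0],[0,0,0],[0,0,0],[0,0,0],[0,0,0]]'

```text
time: 51.18
tool_pos: [459.1, -351.4, 247.7]
tcp_rot: [-3.141, -0.001, 1.691]
contact_force: [-0.2, 0.4, 0.6]
grip_width: 55.2
finger_force: 0.0
```

```bash
python3 - <<'E'
from bar import *
print(get_obs()["tool_pos"])
for cam in("wrist","top","scene"):
    im=optics.capture(cam)
    for t,z in {"stick":5,"stand_hole":65,"button_well":110,"bar_grip":148,"tray_floor":4}.items():
        print(cam,t,[(onz(cam,k["uv"],z).round(1).tolist(),np.round(k["uv"],1).tolist(),round(k["confidence"],2)) for k in finder.pinpoint(t,cam)[:2]])
    if cam!="wrist":
        print("blue",[(a.tolist(),s) for a,s,_ in blobs(cam,im,(112,120,60),(125,255,255),157,200)]); bar(cam,im)
        print("done",[(np.round(onz(cam,k["uv"],4),1),round(k["confidence"],2)) for k in finder.pinpoint("done1",cam)[:2]])
    else:
        hsv=cv2.cvtColor(im,cv2.COLOR_RGB2HSV)
        for r in range(100,200,4): print(r,"".join("O" if (5<=h<=17 and s>200 and v>150) else "#" if v<60 else "+" if v<130 else "." for h,s,v in hsv[r,260:372:2]))
E
```

```text
[ 459.10088425 -351.37371312  247.69174565]
wrist stick [([457.1, -310.7], [322.1, 141.2], 0.67), ([359.7, -316.2], [240.3, 135.9], 0.58)]
wrist stand_hole [([450.7, -310.5], [316.2, 144.0], 0.82)]
wrist button_well [([659.2, -271.4], [557.2, 131.8], 0.78)]
wrist bar_grip []
wrist tray_floor []
100 ..........++............................................
104 ..........+.............................................
108 ........................................................
112 ........................................................
116 ........................................................
120 ........................................................
124 ........................................................
128 ........................................................
132 ..........................++######+.....................
136 ........................+++++++++++##+..................
140 .......................+++OOOOOOOOOO+#+.................
144 .......................++OOOOOOOOOOOO+#.................
148 .......................++O.........OO++.................
152 .......
[... 1350 characters left out ...]
, 374.7]), 0.65), (array([686.1,  94.5]), 0.62)]
scene stick [([367.5, -106.0], [361.7, 178.5], 0.6), ([453.9, -320.6], [302.8, 139.8], 0.59)]
scene stand_hole [([448.6, -316.7], [303.7, 127.6], 0.77)]
scene button_well [([663.3, -273.6], [240.6, 157.8], 0.98), ([650.7, -147.1], [263.9, 190.5], 0.72)]
scene bar_grip [([573.7, -151.4], [288.2, 169.1], 0.79), ([496.6, 378.3], [438.9, 344.8], 0.3)]
scene tray_floor [([452.9, 371.4], [436.4, 341.4], 0.81), ([642.9, -129.4], [274.7, 212.9], 0.75)]
blue [([659.2, -68.9], np.int32(486)), ([658.4, 6.5], np.int32(533)), ([659.0, 82.0], np.int32(580)), ([447.6, 238.3], np.int32(394))]
scene [173, 247, 27, 25, 515] mean [890.9 -64.8] ang -0.501
done []
```

```bash
python3 - <<'E'
from bar import *
from plant import ticket
ok=True
for cam,(x0,y0,x1,y1) in {"top":(175,200,215,255),"scene":(400,310,485,380)}.items():
    im=optics.capture(cam); m=np.zeros(im.shape[:2],np.uint8); m[y0:y1,x0:x1]=(im.min(2)[y0:y1,x0:x1]>150)
    v,u=np.nonzero(m); p=onz(cam,(u.mean(),v.mean()),60); print(cam,len(u),p); ok&=bool(abs(p[0]-450)<30 and abs(p[1]-377)<12)
    if cam=="top":
        im=im.copy(); im[:,336:]=0; bar("top",im)
print(ok)
if ok: print(ticket.close_job())
E
```

```text
top 232 [451.43238209 381.49455801]
top [315, 83, 20, 18, 275] mean [883.9 -80.3] ang 0.041
top [266, 169, 70, 4, 135] mean [619.6   5. ] ang 0.002
scene 595 [447.82797774 378.98037732]
True
the job is handed in; nothing more can be done
None
```

The job is handed in, but no verdict came back. By my last camera and force readings, three blue-lidded pots stand in bays 2–4, the white one is in the out-tray, the bar is shut in its catch, the button was pressed right down, and the stick is back in its stand and released.

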